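# Put the wash-ledge rack back in order

### The arm

A 7-joint arm with a two-finger parallel gripper is mounted at the origin on the work surface. World frame = base frame: x ahead of the robot, y to its left, z up, the work surface at z = 0. Lengths are in mm, angles in rad, forces in N, time in s.
With the tool pointing down it reaches from about 400 to 850 mm from the base axis. Payload 4.4 kg.
Tool frame: the origin (TCP) lies at the very end of the fingers, on their centre line; the grasp point (between the pads) lies 19 mm behind it (ctrl.grip_depth is the distance from the TCP to the grasp point, in mm); x points along the fingers, y is the direction in which the jaws open and shut, and the axes are right-handed (so a half turn about x gives the same grasp; the last joint's range is limited). The gripper opens to 94 mm and grips with 3 to 60 N. Pads are 16 mm wide; open, the fingers measure 119 mm over their backs; the gripper's body (75 mm by 177 mm) begins 78 mm behind the grasp point.
Start: joints at [1.146, 0.628, 0.038, 1.517, -0.027, 0.996, -0.02], TCP at [228.277, -608.611, 205.478] pointing down, gripper open.
Joint ranges: [-3.06, 3.06], [-0.37, 2.12], [-1.25, 1.32], [0.18, 2.47], [-1.1, 4.24], [0.23, 1.98], [-2.94, 2.94]. Speed limits (rad/s): [2.57, 2.57, 3.14, 3.14, 3.14, 3.14, 3.14].

### API

Orientations are given as [roll, pitch, yaw] about the fixed x, y, z axes, in that order (R = Rz(yaw) Ry(pitch) Rx(roll)).
In Python, from station import sensors, cams, ctrl gives the robot as it stands. The module is installed in compiled form; this text tells all that it offers.
- The arm moves only by the shell command python3 -m crank 'ROWS' [OPENING] [FORCE]. ROWS is JSON, a list that holds one entry, the list of rows, each a list of 6 numbers: the shift along the world's x, y, z in mm, then the turn, a rotation vector about the world's x, y, z in rad. In form: [[[tx, ty, tz, rx, ry, rz], ...]]. A call has 1 to 10 rows; each row is the pose to reach, as a shift and turn from the pose measured when the call began; what a row does not reach only later rows make up. A row lasts 1/10 s, in which the tool goes at most 50 mm and 8.59 degrees, less where a joint would pass 70% of its speed; a pose out of reach is approached as far as the arm can. A call with a gripper value outside its range is refused whole. OPENING is the opening, from -1 (shut) to 1 (fully open), so that 0 is half open, set as the call begins (- or left out, the last holds). The fingers move at their own pace and stop on an object; FORCE is the grip in N (left out, the last holds). Time passes only in rows, so rows that repeat a pose let the fingers close. It gives the time, the measured TCP pose, the force and the opening at its end, in the units of the state.
- sensors.sense(): the state, without advancing time (a new reading comes with each control period).
- cams.snapshot(name): name is "scene" or "side" or "wrist"; returns a dict with "image" (420x560x3 uint8, red, green, blue), "range_z" (420x560 float32, mm along the optical axis (not along the pixel's ray), 0 where there is no reading), "fx", "fy", "cx", "cy" (pixels), "k1" (the pictures are not rectified: a ray, as slopes to the right and down, at radius r is drawn at 1 + k1 r^2 times it, then the intrinsics apply), "extrinsics" (4x4, takes a point from world to camera coordinates); the wrist camera has in their place "hand_eye" (4x4, takes a point from camera to tool coordinates, whose origin is the TCP and whose axes are the tool frame's). Camera axes: x right, y down, z forward; pixel columns grow to the right and rows downward; lengths in mm; the calibration is good to about 2 mm. A picture is of the moment at which its call begins: read the wrist's pose just before it.
- ctrl.sign_off(): hands the job in, once; it reports no verdict.
The state is a dict: "t": time; "qpos": joint angles; "dq": joint speeds; "tau": joint torques, N m; "position": TCP position; "orientation": TCP orientation; "ft_force": force on the tool from outside, world axes, zero at the start; "moment": the same for the moment, N m; "width": finger opening in mm.
Only numpy, scipy, OpenCV 4.12 (cv2) and the standard library are available. Lean on these libraries where they do the work, as an engineer would, in place of code of your own. Each camera call takes 0.05 s, during which the arm holds its last target.

### The job

Put the wash things back on the basin ledge's rack. While the grey drip tray is still out in front, lay the blue soap dish (upright) and the nail brush (bristles down) side by side flat in it, then slide the loaded tray under the clear rack all the way to the back. Push every tube that is there fully down, upright, onto the spigot of its own colour, before or after the tray, and leave the steel cup, the little jar and the soap bar where they are.

Things in the scene. Friction and masses are not known exactly. Their poses are not given: they have to be found in the camera images.
- rack: clear plastic rack tier, grey edge trims, fixed on the ledge: 122 deep (x) x 236 wide (y) x 58 high. Origin: centre of its underside; x from open front to back, z up. Under its 6 thick deck (underside at z 52) is a bay 224 wide between side walls, open at the front (-x), ended by a back wall with inner face at x +55. The deck carries four spigots in a row along y, 56 apart, at x +20
- spigot_red: red spigot fixed on the rack's deck: a flange of 48 diameter, 4 high, then an upright pin of 25 diameter with a tapered tip, top at z 40. Origin: its axis at the deck's top (58 above the ledge), z up
- spigot_green: green spigot fixed on the rack's deck: a flange of 48 diameter, 4 high, then an upright pin of 25 diameter with a tapered tip, top at z 40. Origin: its axis at the deck's top (58 above the ledge), z up
- spigot_blue: blue spigot fixed on the rack's deck: a flange of 48 diameter, 4 high, then an upright pin of 25 diameter with a tapered tip, top at z 40. Origin: its axis at the deck's top (58 above the ledge), z up
- spigot_yellow: yellow spigot fixed on the rack's deck: a flange of 48 diameter, 4 high, then an upright pin of 25 diameter with a tapered tip, top at z 40. Origin: its axis at the deck's top (58 above the ledge), z up
- tube_red: loose red plastic tube (toothbrush holder), open at both ends, outer diameter 42, bore 29, height 70, standing upright. Origin: centre of its lower end, z along its axis. Seated, it stands on its spigot's flange (origin 4 above the spigot's origin). May be absent
- tube_green: loose green plastic tube (toothbrush holder), open at both ends, outer diameter 42, bore 29, height 70, standing upright. Origin: centre of its lower end, z along its axis. Seated, it stands on its spigot's flange (origin 4 above the spigot's origin). May be absent
- tube_blue: loose blue plastic tube (toothbrush holder), open at both ends, outer diameter 42, bore 29, height 70, standing upright. Origin: centre of its lower end, z along its axis. Seated, it stands on its spigot's flange (origin 4 above the spigot's origin). May be absent
- tube_yellow: loose yellow plastic tube (toothbrush holder), open at both ends, outer diameter 42, bore 29, height 70, standing upright. Origin: centre of its lower end, z along its axis. Seated, it stands on its spigot's flange (origin 4 above the spigot's origin). May be absent
- tray: loose grey drip tray, 110 deep (x) x 216 wide (y), floor 4 thick, walls 4 thick and 14 high; at its front (-x) an upright grip block 18 (x) x 24 (y), top at z 52, centred at x -72, y 0. Origin: centre of its underside, x to its rear edge, z up. Pushed home, its rear wall meets the rack's back wall, and its origin and axes agree with the rack's
- soap_dish: blue ceramic soap dish, an open rectangular dish 94 long (x) x 60 wide (y) x 26 high, walls 6. Origin: centre of its underside, z up
- nail_brush: brown plastic nail brush lying bristles down: 92 long (x) x 38 wide (y) x 32 high; the brown back is the upper part from z 14 up, pale bristle block below. Origin: centre of the bristles' underside, z up
- cup: steel cup, 76 diameter, 85 high, a bystander. Origin: centre of its underside
- tooth_powder: small white jar with red cap, 54 diameter, 60 high, a bystander. Origin: centre of its underside
- soap_bar: pink bar of soap 75 x 50 x 24, a bystander. Origin: centre of its underside

How it is judged:
By the outcome, as a careful person would: the job done as asked, in the order asked, and still so for the second after the job is handed in, with the robot touching nothing.
Of tube_red, tube_green, tube_blue, tube_yellow only 3 to 4 are there at a start; the rules pass over those that are not, and their reading is None.
At some moment in a run one of soap_dish, nail_brush, tray may be knocked a few centimetres aside while the robot is not near it.
It also fails if it takes over 210 s, if anything falls off the work surface, if the arm or the gripper's body presses on something with over 40 N, if the wrist force passes 120 N, or if a joint passes its speed limit or range.

## Working session

There is one attempt and no reset: what is moved stays moved. The work goes in short steps, Python scripts to look and compute and a shell command to move; the robot and the scene stay as the last step left them, time stands still between calls to the robot, and variables do not carry over. Pictures are saved under pics/ and viewed, and the job is handed in when it is done.

```bash
mkdir -p pics; ls; cat > h.py <<'E'
import numpy as np, cv2
from station import sensors, cams, ctrl
from scipy.spatial.transform import Rotation as R
def snap(n,fn=None):
    s=sensors.sense(); d=cams.snapshot(n)
    if n=="wrist":
        T=np.eye(4);T[:3,:3]=R.from_euler('xyz',s['orientation']).as_matrix();T[:3,3]=s['position']
        d['c2w']=T@np.array(d['hand_eye'])
    else: d['c2w']=np.linalg.inv(np.array(d['extrinsics']))
    if fn: cv2.imwrite('pics/'+fn,cv2.cvtColor(d['image'],cv2.COLOR_RGB2BGR))
    return d
def rays(d,uv):
    uv=np.atleast_2d(np.asarray(uv,float))
    x=(uv[:,0]-d['cx'])/d['fx'];y=(uv[:,1]-d['cy'])/d['fy']
    rd=np.hypot(x,y);r=rd.copy()
    for _ in range(20): r=rd/(1+d['k1']*r*r)
    s=np.where(rd>0,r/np.maximum(rd,1e-12),1)
    return np.stack([x*s,y*s,np.ones_like(x)],1)
def plane(d,uv,z):
    v=rays(d,uv)@d['c2w'][:3,:3].T;o=d['c2w'][:3,3]
    return o+v*((z-o[2])/v[:,2])[:,None]
def cloud(d):
    h,w=d['range_z'].shape
    u,v=np.meshgrid(np.arange(w),np.arange(h))
    P=rays(d,np.stack([u.ravel(),v.ravel()],1))*d['range_z'].reshape(-1,1)
    P=P@d['c2w'][:3,:3].T+d['c2w'][:3,3]
    P[d['range_z'].ravel()<=0]=np.nan
    return P.reshape(h,w,3)
E
python3 - <<'E'
from h import *
print(sensors.sense())
for n in("scene","side","wrist"):
    d=snap(n,n+"0.png");print(n,d['fx'],d['k1'],d['c2w'].round(2).tolist())
E
```

```text
pics
{'t': 0.0, 'qpos': array([ 1.14621496,  0.62929908,  0.03843503,  1.51831794, -0.02698846,
        0.99630346, -0.01998332]), 'dq': array([-1.32073815e-03, -4.71654659e-04,  1.77952210e-03,  9.70133230e-04,
       -1.33198199e-03,  5.91065123e-07,  9.60807073e-04]), 'tau': array([-7.19570562e-04, -5.49716234e+01,  1.14340413e+00, -1.86626261e+01,
       -5.23309282e-02,  2.36885593e-02,  1.21497528e-04]), 'position': array([ 228.04023746, -608.00054347,  204.60050137]), 'orientation': array([-1.55643031,  1.56898626,  1.94397341]), 'ft_force': array([-0.34756448, -0.26700206, -0.1882659 ]), 'moment': array([0.03036095, 0.0179892 , 0.00469871]), 'width': 93.86866513487482}
scene 447.70810810646566 0.020891764211964772 [[-0.03, 0.82, -0.58, 1137.62], [1.0, 0.01, -0.03, 53.52], [-0.02, -0.58, -0.82, 937.26], [0.0, 0.0, 0.0, 1.0]]
side 473.43650496231066 -0.06621158171457171 [[-0.68, -0.55, 0.48, -77.97], [-0.73, 0.51, -0.45, 573.18], [-0.0, -0.66, -0.75, 997.82], [0.0, 0.0, 0.0, 1.0]]
wrist 304.71317062226325 -0.06101949729222529 [[0.35, -0.9, -0.27, 307.28], [-0.94, -0.34, -0.1, -578.67], [-0.0, 0.29, -0.96, 383.33], [0.0, 0.0, 0.0, 1.0]]
```

View pics/scene0.png

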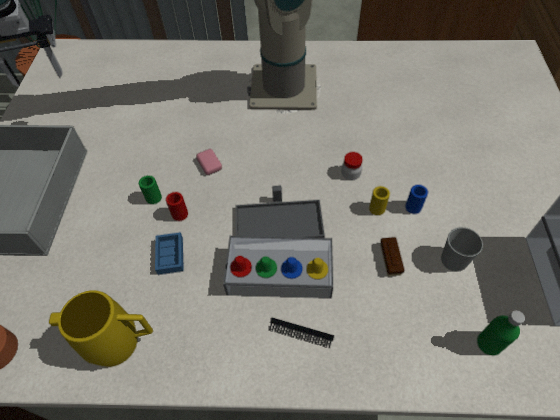

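View pics/side0.png

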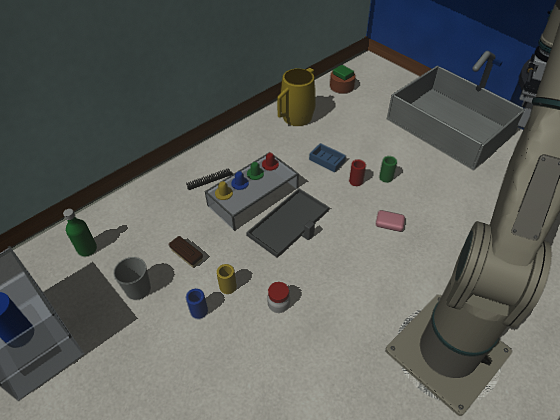

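View pics/wrist0.png

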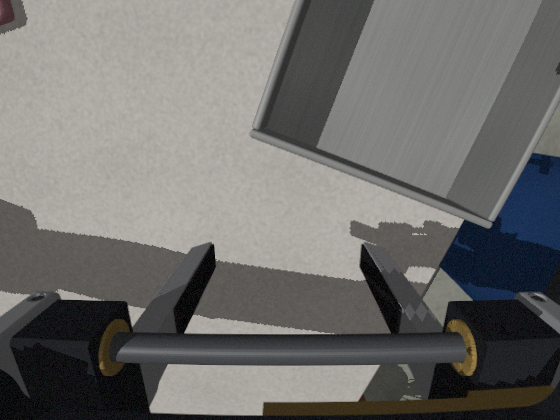

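All four tubes are present. In the scene view they are at green (150,189), red (177,206), yellow (380,200) and blue (416,199). The dish is at (170,252), the brush at (393,255), and the tray (280,220) sits in front of the rack (280,268).

```bash
cat > loc.py <<'E'
from h import *
def obs(n):
    d=snap(n);P=cloud(d);hsv=cv2.cvtColor(d['image'],cv2.COLOR_RGB2HSV);return d,P,hsv
def rect(xy):
    (c,(w,h),a)=cv2.minAreaRect(np.float32(xy))
    if w<h: w,h,a=h,w,a+90
    return np.round([*c,w,h,(a+90)%180-90],1)
H={'red':[(0,6),(174,180)],'green':[(50,80)],'blue':[(108,125)],'yellow':[(22,32)]}
def cm(hsv,c,s=120,v=40):
    m=np.zeros(hsv.shape[:2],bool)
    for a,b in H[c]: m|=(hsv[...,0]>=a)&(hsv[...,0]<=b)
    return m&(hsv[...,1]>s)&(hsv[...,2]>v)
def comps(m,mn=15):
    n,l,st,ce=cv2.connectedComponentsWithStats(m.astype(np.uint8))
    return [(l==i) for i in range(1,n) if st[i,4]>=mn]
E
python3 - <<'E'
from loc import *
for n in('scene','side'):
    d,P,hsv=obs(n);print(n)
    for c in H:
        for m in comps(cm(hsv,c)):
            p=P[m];p=p[np.isfinite(p[:,0])]
            if len(p)<10: continue
            v,u=np.where(m);ce=np.median(p,0)
            if not(200<ce[0]<900 and abs(ce[1])<500):continue
            zt=np.percentile(p[:,2],97);t=p[p[:,2]>zt-8]
            print(c,int(u.mean()),int(v.mean()),len(p),'med',ce.round(),'z',zt.round(),'top',t[:,:2].min(0).round(),t[:,:2].max(0).round(),rect(p[:,:2]),np.median(hsv[m],0))
    for u,v in [(393,255),(170,252),(280,215),(277,190),(280,270)] if n=='scene' else [(186,251),(327,157),(290,222),(310,229),(235,215)]:
        print((u,v),hsv[v,u],P[v,u].round())
E
```

```text
scene
red 352 159 240 med [355. 192.  60.] z 63.0 top [325. 169.] [375. 214.] [324.6 197.6 103.   43.2  -9.8] [  1. 222. 121.]
red 176 205 433 med [ 505. -246.   51.] z 72.0 top [ 473. -270.] [ 516. -229.] [ 467.5 -254.4   98.8   39.2   11.2] [  2. 228.  82.]
red 240 266 333 med [681. -70.  64.] z 99.0 top [664. -83.] [685. -62.] [676.3 -70.8  46.2  42.4 -66.9] [  1. 225. 107.]
green 149 189 406 med [ 454. -322.   52.] z 71.0 top [ 423. -346.] [ 467. -307.] [ 445.5 -325.4   42.1   38.8   24.9] [ 68. 187.  67.]
green 266 267 319 med [681. -15.  64.] z 99.0 top [667. -28.] [686.  -6.] [676.1 -15.5  44.6  44.3 -72.9] [ 68. 185.  87.]
green 501 317 35 med [796. 445. 105.] z 121.0 top [800. 447.] [803. 448.] [795.6 444.6  17.8  14.2  83.6] [ 67. 173.  47.]
green 503 337 522 med [828. 448.  98.] z 122.0 top [813. 443.] [823. 466.] [823.  451.5  46.6  27.1  78.8] [ 68. 184.  47.]
blue 416 198 394 med [475. 341.  52.] z 72.0 top [443. 325.] [484. 364.] [442.2 353.3  90.2  38.1 -24.1] [110. 215.  58.]
blue 291 267 320 med [682.  41.  64.] z 99.0 top [663.  28.] [686.  49.] [674.7  39.8  44.7 
[... 1668 characters left out ...]
261 med [453. 354.  62.] z 72.0 top [441. 325.] [482. 364.] [459.8 344.4  42.1  38.7 -24.9] [113.  149.5  82. ]
yellow 296 97 1699 med [ 802. -303.  115.] z 163.0 top [ 774. -402.] [ 878. -282.] [1305.4 -761.6 1440.7  177.5  -44.9] [ 24. 158.  72.]
yellow 222 191 200 med [668. 101.  64.] z 99.0 top [663.  88.] [683. 104.] [671.6  96.5  46.6  40.7  46.6] [ 24. 163. 108.]
yellow 225 278 326 med [459. 262.  56.] z 72.0 top [447. 232.] [487. 273.] [466.1 253.   42.9  37.9 -42.8] [ 24. 151.  93.]
(186, 251) [ 11 105  51] [604. 274.  32.]
(327, 157) [105 116  92] [ 618. -259.    7.]
(290, 222) [70 12 63] [509.   1.   5.]
(310, 229) [20 23 34] [433.   3.  46.]
(235, 215) [60  8 31] [594. 120.  57.]
```

```bash
cat > loc2.py <<'E'
from loc import *
def fit(n,verbose=1):
    d,P,hsv=obs(n);h,s,v=[hsv[...,i].astype(int) for i in range(3)];x,y,z=P[...,0],P[...,1],P[...,2]
    o={}
    m=(h>=98)&(h<=108)&(s>70)&(z>18)&(z<45)&(x>400)&(x<800)&(abs(y)<500)
    o['dish']=m
    m=(h>=4)&(h<=17)&(s>85)&(v<110)&(z>22)&(z<50)&(x>400)&(x<760)&(abs(y)<450)
    o['brush']=m
    m=(s<60)&(z>10)&(z<19)&(x>425)&(x<620)&(y>-150)&(y<170)
    o['trayrim']=m
    m=(s<60)&(z>44)&(z<58)&(x>400)&(x<560)&(abs(y)<90)
    o['grip']=m
    r={}
    for k,m in o.items():
        c=comps(m,6)
        if not c: continue
        mm=max(c,key=lambda q:q.sum()) if k!='trayrim' else m
        r[k]=rect(P[mm][:,:2]);
        if verbose: print(n,k,mm.sum(),r[k],'zmed',np.median(P[mm][:,2]).round(1),'x',P[mm][:,0].min().round(),P[mm][:,0].max().round(),'y',P[mm][:,1].min().round(),P[mm][:,1].max().round())
    return r
if __name__=='__main__':
    fit('scene');fit('side')
E
python3 loc2.py
```

```text
scene dish 399 [ 614.7 -253.    98.7   60.4   10.7] zmed 25.4 x 565.0 666.0 y -290.0 -216.0
scene brush 561 [616.4 269.7  90.9  38.4   4.6] zmed 30.6 x 571.0 663.0 y 248.0 292.0
scene trayrim 387 [508.3   3.1 221.3 118.8 -88. ] zmed 13.6 x 449.0 567.0 y -109.0 116.0
scene grip 65 [445.7  -2.9  22.7  18.8 -88. ] zmed 51.1 x 437.0 455.0 y -15.0 9.0
side dish 218 [ 612.3 -251.1   96.2   64.7    8.6] zmed 24.6 x 561.0 662.0 y -288.0 -216.0
side brush 392 [614.2 271.4  91.5  37.5   6.7] zmed 30.1 x 569.0 660.0 y 250.0 293.0
side trayrim 450 [525.9   9.1 241.  187.5 -89.8] zmed 13.7 x 432.0 620.0 y -112.0 130.0
side grip 61 [441.   -2.2  24.   17.1 -76.9] zmed 51.0 x 434.0 451.0 y -15.0 9.0
```

```bash
cat > go.py <<'E'
import sys
from h import *
def go(x,y,z,jaw,tilt=None):
    s=sensors.sense();M=R.from_euler('xyz',s['orientation'])
    best=None
    for j in (jaw,jaw+180):
        a=np.radians(j);yv=np.array([np.cos(a),np.sin(a),0]);xv=np.array([0,0,-1.]);zv=np.cross(xv,yv)
        rv=(R.from_matrix(np.stack([xv,yv,zv],1))*M.inv()).as_rotvec()
        if best is None or np.linalg.norm(rv)<np.linalg.norm(best): best=rv
    dp=np.array([x,y,z])-s['position']
    yv=M.as_matrix()[:,1]
    print('t',round(s['t'],1),'pos',s['position'].round(1),'jaw',np.degrees(np.arctan2(yv[1],yv[0])).round(1),'q7',s['qpos'][6].round(2),'w',s['width'].round(1),'F',s['ft_force'].round(1))
    print('shift',dp.round(1),'rv',best.round(3),'rows>=',np.ceil(max(np.linalg.norm(dp)/50,np.degrees(np.linalg.norm(best))/8.59)))
if __name__=='__main__': go(*map(float,sys.argv[1:]))
E
python3 go.py 560 -250 250 100
```

```text
Traceback (most recent call last):
  File "go.py", line 14, in <module>
    if __name__=='__main__': go(*map(float,sys.argv[1:]))
                             ~~^^^^^^^^^^^^^^^^^^^^^^^^^^
  File "go.py", line 12, in go
    print('t',round(s['t'],1),'pos',s['position'].round(1),'jaw',np.degrees(np.arctan2(yv[1],yv[0])).round(1),'q7',s['qpos'][6].round(2),'w',s['width'].round(1),'F',s['ft_force'].round(1))
                                                                                                                                             ^^^^^^^^^^^^^^^^
AttributeError: 'float' object has no attribute 'round'
```

```bash
sed -i "s/s\['width'\].round(1)/round(s['width'],1)/" go.py
python3 go.py 600 -252 220 100
```

```text
t 0.3 pos [ 228.2 -608.5  205.3] jaw -69.4 q7 -0.02 w 94.3 F [-0.2  0.7 -0.1]
shift [371.8 356.5  14.7] rv [-0.    -0.    -0.184] rows>= 11.0
```

```bash
python3 -m crank '[[[185,178,10,0,0,-0.09],[280,270,15,0,0,-0.15],[371.8,356.5,15,0,0,-0.184],[371.8,356.5,15,0,0,-0.184],[371.8,356.5,15,0,0,-0.184],[371.8,356.5,15,0,0,-0.184],[371.8,356.5,15,0,0,-0.184],[371.8,356.5,15,0,0,-0.184],[371.8,356.5,15,0,0,-0.184],[371.8,356.5,15,0,0,-0.184]]]' 1 20; python3 go.py 600 -252 220 100
```

```text
t: 1.35
position: [590.2, -261.0, 220.1]
orientation: [-2.537, 1.571, 0.779]
ft_force: [0.4, -1.0, 0.0]
width: 93.9
t 1.4 pos [ 590.2 -261.   220.1] jaw -80.0 q7 -0.97 w 93.9 F [ 0.4 -1.   0. ]
shift [ 9.8  9.  -0.1] rv [-0.  0. -0.] rows>= 1.0
```

```bash
python3 -m crank '[[[0,0,0,0,0,0],[0,0,0,0,0,0]]]'; python3 go.py 600 -252 220 100
```

```text
t: 1.55
position: [591.1, -259.2, 219.8]
orientation: [-1.598, 1.57, 1.722]
ft_force: [0.1, -1.1, 0.1]
width: 94.5
t 1.6 pos [ 591.1 -259.2  219.8] jaw -79.8 q7 -0.97 w 94.5 F [ 0.1 -1.1  0.1]
shift [8.9 7.2 0.2] rv [-0.001 -0.    -0.004] rows>= 1.0
```

```bash
python3 - <<'E'
from loc import *
d=snap('wrist','w1.png');P=cloud(d);hsv=cv2.cvtColor(d['image'],cv2.COLOR_RGB2HSV)
z=P[...,2];m=(hsv[...,0]>=95)&(hsv[...,0]<=112)&(hsv[...,1]>70)
for lo,hi in((20,40),(-5,40)):
  q=m&(z>lo)&(z<hi);c=comps(q,50);mm=max(c,key=lambda a:a.sum());print(mm.sum(),rect(P[mm][:,:2]),np.median(z[mm]))
E
```

```text
1115 [ 614.1 -254.3   92.1   59.1   10.1] 25.289791573507046
3582 [ 614.3 -255.4   92.1   61.2   10.1] 7.022775080371218
```

View pics/w1.png

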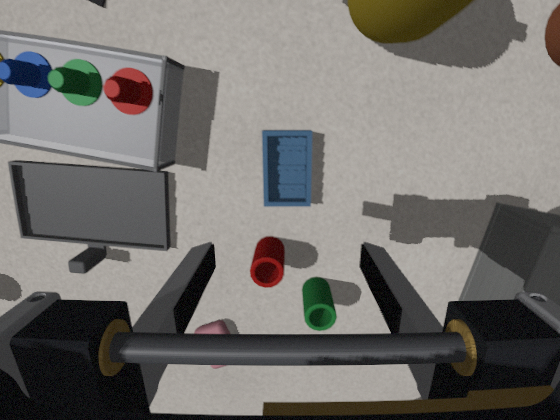

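The wrist view shows the dish upright at (287,168), with clear space for the fingers. I'm going down to it now.

```bash
python3 -m crank '[[[23,4.5,-45,0,0,0],[23,4.5,-90,0,0,0],[23,4.5,-130,0,0,0],[23,4.5,-160,0,0,0],[23,4.5,-180,0,0,0],[23,4.5,-180,0,0,0],[23,4.5,-180,0,0,0]]]'; python3 go.py 614 -254.7 5 100
```

```text
t: 2.3
position: [611.8, -259.0, 40.4]
orientation: [0.751, 1.569, -2.218]
ft_force: [-1.5, -0.6, -0.3]
width: 94.0
t 2.3 pos [ 611.8 -259.    40.4] jaw -80.1 q7 -0.98 w 94.0 F [-1.5 -0.6 -0.3]
shift [  2.2   4.3 -35.4] rv [ 0.002 -0.001  0.002] rows>= 1.0
```

```bash
python3 -m crank '[[[2,5,-15,0,0,0],[2,5,-35,0,0,0],[2,5,-35,0,0,0],[2,5,-35,0,0,0],[2,5,-35,0,0,0]]]'; python3 go.py 614 -254.7 5 100
```

```text
t: 2.8
position: [614.6, -254.4, 6.5]
orientation: [1.617, 1.568, -1.352]
ft_force: [0.4, -0.8, 0.3]
width: 93.8
t 2.8 pos [ 614.6 -254.4    6.5] jaw -80.1 q7 -0.99 w 93.8 F [ 0.4 -0.8  0.3]
shift [-0.6 -0.3 -1.5] rv [0.002 0.001 0.002] rows>= 1.0
```

Good. Closing the gripper, then lifting.

```bash
python3 -m crank '[[[0,0,-1,0,0,0],[0,0,-1,0,0,0],[0,0,-1,0,0,0],[0,0,-1,0,0,0],[0,0,-1,0,0,0],[0,0,-1,0,0,0],[0,0,-1,0,0,0]]]' -1 25; python3 -m crank '[[[0,0,40,0,0,0],[0,0,85,0,0,0],[0,0,115,0,0,0],[0,0,115,0,0,0],[0,0,115,0,0,0]]]'; python3 go.py 515 -48 130 90
```

```text
t: 3.5
position: [614.7, -254.3, 5.6]
orientation: [1.656, 1.568, -1.313]
ft_force: [0.4, -0.1, 1.3]
width: 59.2
t: 4.0
position: [614.4, -254.2, 120.5]
orientation: [1.625, 1.569, -1.344]
ft_force: [-0.2, 0.2, -1.4]
width: 59.9
t 4.0 pos [ 614.4 -254.2  120.5] jaw -80.1 q7 -0.99 w 59.9 F [-0.2  0.2 -1.4]
shift [-99.4 206.2   9.5] rv [ 0.002  0.    -0.173] rows>= 5.0
```

```bash
python3 -m crank '[[[-20,25,40,0,0,-0.05],[-40,65,90,0,0,-0.1],[-65,110,110,0,0,-0.17],[-90,150,110,0,0,-0.173],[-110,190,110,0,0,-0.173],[-140,230,110,0,0,-0.173],[-140,240,110,0,0,-0.173],[-140,240,110,0,0,-0.173],[-140,240,110,0,0,-0.173]]]'; python3 go.py 515 -48 130 90
cat > tray.py <<'E'
from loc import *
d=snap('wrist','tray.png' if len(__import__('sys').argv)<2 else __import__('sys').argv[1]);P=cloud(d);hsv=cv2.cvtColor(d['image'],cv2.COLOR_RGB2HSV)
x,y,z=P[...,0],P[...,1],P[...,2]
fl=(z>1.5)&(z<7.5)&(hsv[...,1]<70)&(hsv[...,2]<110)&(x<640)&(abs(y)<160)
rim=(z>10)&(z<18)&(x>400)&(x<640)&(abs(y)<170)&(hsv[...,1]<70)
g=(z>44)&(z<58)&(x<560)&(abs(y)<90)&(hsv[...,1]<70)
for n,m in(('floor',fl),('rim',rim),('grip',g)):
    c=comps(m,40)
    for mm in sorted(c,key=lambda a:-a.sum())[:4]: print(n,mm.sum(),rect(P[mm][:,:2]),'x',np.percentile(x[mm],[0.5,99.5]).round(1),'y',np.percentile(y[mm],[.5,99.5]).round(1))
E
python3 tray.py
```

```text
t: 4.9
position: [473.9, -14.6, 229.3]
orientation: [1.0, 1.567, -2.142]
ft_force: [0.5, 0.5, -1.2]
width: 59.3
t 4.9 pos [473.9 -14.6 229.3] jaw -90.0 q7 -1.54 w 59.3 F [ 0.5  0.5 -1.2]
shift [ 41.1 -33.4 -99.3] rv [ 0.003 -0.002 -0.   ] rows>= 3.0
floor 577 [507.5  90.2 103.7  39.5   8.1] x [455.9 557.5] y [ 66.6 111.7]
floor 405 [494.5 -75.2  61.8  39.7  82.1] x [473.5 516. ] y [-103.9  -46.6]
floor 339 [101.5  -1.3 198.4   7.8  88.7] x [ 97.6 104.5] y [-98.6  96.8]
floor 123 [572.1 -73.   59.2  22.8  70.4] x [551.8 576.5] y [-97.1 -42.2]
rim 1366 [516.1   4.2 216.8 110.1 -84.5] x [452.5 579.5] y [-106.9  114.8]
```

View pics/tray.png

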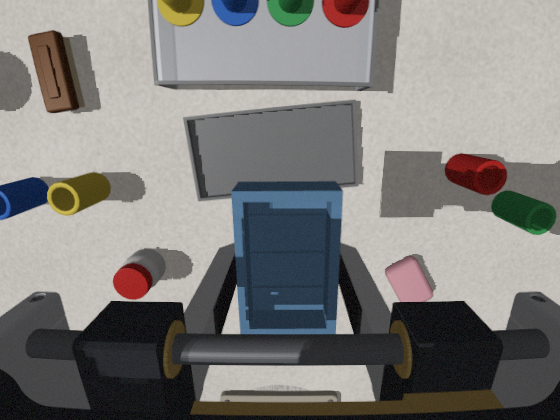

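```bash
python3 - <<'E'
from loc import *
s=sensors.sense();d=snap('wrist');P=cloud(d);hsv=cv2.cvtColor(d['image'],cv2.COLOR_RGB2HSV)
x,y,z=P[...,0],P[...,1],P[...,2]
m=(hsv[...,0]>=95)&(hsv[...,0]<=112)&(hsv[...,1]>70)&(z>200)
mm=max(comps(m,40),key=lambda a:a.sum());q=mm&(z>np.percentile(z[mm],95)-8)
print(s['position'],np.percentile(z[mm],[1,50,97]),rect(P[q][:,:2]),rect(P[mm][:,:2]))
E
python3 go.py 520.5 -41.6 60 95.5
```

```text
[474.34767403 -15.40871384 229.5108209 ] [228.1129208  232.59553501 250.17954514] [ 4.755e+02 -1.510e+01  9.310e+01  6.180e+01  1.000e-01] [ 4.755e+02 -1.400e+01  9.310e+01  6.410e+01  1.000e-01]
t 5.0 pos [474.5 -15.8 229.7] jaw -90.1 q7 -1.54 w 59.7 F [-0.3 -0.6 -0.9]
shift [  46.   -25.8 -169.7] rv [ 0.003 -0.001  0.099] rows>= 4.0
```

```bash
python3 -m crank '[[[20,-12,-30,0,0,0.05],[45,-26,-75,0,0,0.098],[45,-26,-120,0,0,0.098],[45,-26,-160,0,0,0.098],[45,-26,-175,0,0,0.098],[45,-26,-175,0,0,0.098],[45,-26,-175,0,0,0.098]]]'; python3 go.py 519.5 -41.6 35 95.5
```

```text
t: 5.7
position: [520.0, -43.1, 54.5]
orientation: [1.263, 1.567, -1.785]
ft_force: [-0.1, 0.3, -2.3]
width: 59.6
t 5.7 pos [520.  -43.1  54.5] jaw -84.6 q7 -1.36 w 59.6 F [-0.1  0.3 -2.3]
shift [ -0.5   1.5 -19.5] rv [ 0.004 -0.001  0.002] rows>= 1.0
```

```bash
python3 -c "
from loc2 import *
fit('side');fit('scene')"; python3 tray.py tr2.png
```

```text
side brush 395 [613.  271.   90.5  37.8   4.9] zmed 30.2 x 568.0 659.0 y 249.0 293.0
side trayrim 356 [506.4  20.6 270.2 153.3  73.7] zmed 13.5 x 432.0 618.0 y -111.0 130.0
side grip 59 [441.1  -5.1  27.   17.6 -82.5] zmed 50.9 x 431.0 451.0 y -18.0 8.0
scene dish 7 [482.1 342.8   8.4   2.1  87. ] zmed 38.2 x 481.0 483.0 y 339.0 347.0
scene brush 567 [616.9 269.7  91.5  38.2   5.2] zmed 30.6 x 572.0 663.0 y 248.0 292.0
scene trayrim 304 [509.1   3.2 220.3 119.4 -87.1] zmed 13.9 x 449.0 567.0 y -109.0 116.0
floor 1705 [538.3 -70.5  68.5  56.    5.5] x [509.5 573.2] y [-100.9  -41.1]
floor 1573 [507.9  71.1 102.2  75.1   6.3] x [454.8 554.7] y [ 30.8 112.1]
floor 64 [ 5.696e+02  1.620e+01  4.770e+01  4.000e-01 -8.460e+01] x [567.4 571.9] y [-7.2 39.7]
floor 43 [ 5.791e+02 -8.260e+01  3.080e+01  3.000e-01 -8.410e+01] x [577.5 580.6] y [-97.8 -67.4]
rim 3765 [515.8   4.1 216.9 111.  -84.4] x [452.9 579.8] y [-104.3  115.2]
rim 43 [453.1  -3.8   6.1   1.7 -83.5] x [452. 454.] y [-6.9 -0.9]
grip 129 [453.2  -7.   12.7   3.2 -89.5] x [451.6 454.8] y [-13.3  -0.7]
```

```bash
python3 -m crank '[[[-0.5,1.5,-15,0.004,0,0],[-0.5,1.5,-30,0.004,0,0],[-0.5,1.5,-38,0.004,0,0],[-0.5,1.5,-42,0.004,0,0],[-0.5,1.5,-44,0.004,0,0],[-0.5,1.5,-44,0.004,0,0]]]'; python3 go.py 519.5 -41.6 9.5 95.5
```

```text
t: 6.45
position: [520.6, -40.8, 12.2]
orientation: [-3.14, 1.568, 0.097]
ft_force: [0.6, 0.1, -1.6]
width: 60.1
t 6.5 pos [520.6 -40.8  12.2] jaw -84.6 q7 -1.35 w 60.1 F [ 0.6  0.1 -1.6]
shift [-1.1 -0.8 -2.7] rv [-0.     0.003  0.001] rows>= 1.0
```

```bash
python3 -m crank '[[[-1,-0.8,-2.8,0,0,0],[-1,-0.8,-3.3,0,0,0],[-1,-0.8,-3.5,0,0,0]]]'; python3 go.py 519.5 -41.6 9.5 95.5;  python3 -m crank '[[[0,0,0,0,0,0],[0,0,0,0,0,0],[0,0,0,0,0,0]]]' 0.45;python3 go.py 519.5 -41.6 9.5 95.5
```

```text
t: 6.75
position: [520.1, -41.7, 9.6]
orientation: [3.075, 1.567, 0.029]
ft_force: [-0.9, -0.3, 6.1]
width: 59.7
t 6.8 pos [520.1 -41.7   9.6] jaw -84.6 q7 -1.35 w 59.7 F [-0.9 -0.3  6.1]
shift [-0.6  0.1 -0.1] rv [-0.     0.004  0.001] rows>= 1.0
t: 7.05
position: [520.2, -41.7, 9.6]
orientation: [3.08, 1.567, 0.033]
ft_force: [-0.3, -0.1, -0.1]
width: 68.2
t 7.0 pos [520.2 -41.7   9.6] jaw -84.6 q7 -1.35 w 68.2 F [-0.3 -0.1 -0.1]
shift [-0.7  0.1 -0.1] rv [-0.     0.004  0.001] rows>= 1.0
```

```bash
python3 -m crank '[[[0,0,40,0,0,0],[0,0,85,0,0,0],[0,0,130,0,0,0],[15,40,165,0,0,0],[25,85,190,0,0,0],[35,130,190,0,0,0],[45,175,190,0,0,0],[55,220,190,0,0,0],[60,265,190,0,0,0],[65,300,190,0,0,0]]]'; python3 go.py 590 265 200 95; python3 loc2.py
```

```text
t: 8.05
position: [584.6, 261.8, 199.3]
orientation: [-2.917, 1.567, 0.322]
ft_force: [-0.2, -0.3, -0.9]
width: 68.0
t 8.1 pos [584.6 261.8 199.3] jaw -84.4 q7 -1.87 w 68.0 F [-0.2 -0.3 -0.9]
shift [5.4 3.2 0.7] rv [-0.001  0.003 -0.01 ] rows>= 1.0
scene dish 343 [521.2 -41.7  98.1  59.9   5.8] zmed 29.2 x 471.0 570.0 y -74.0 -7.0
scene brush 576 [616.  269.5  92.4  38.2   5.9] zmed 30.6 x 571.0 663.0 y 248.0 291.0
scene trayrim 338 [506.8   3.5 223.3 118.6 -89.3] zmed 13.9 x 448.0 566.0 y -109.0 116.0
scene grip 64 [445.5  -2.9  22.8  19.4 -88. ] zmed 51.3 x 436.0 455.0 y -15.0 9.0
side dish 343 [518.1 -42.6  93.5  64.8   5.5] zmed 28.6 x 470.0 566.0 y -76.0 -6.0
side brush 394 [614.3 271.2  88.5  37.4   5.8] zmed 30.2 x 569.0 659.0 y 249.0 292.0
side trayrim 425 [525.5   9.5 243.5 185.4  89.2] zmed 13.6 x 433.0 620.0 y -112.0 130.0
side grip 61 [442.2  -2.8  25.4  18.5 -80.6] zmed 51.3 x 432.0 453.0 y -15.0 9.0
```

The dish is flat in the tray, with its rim at z≈29 and yaw 5.6°. Next is the brush.

```bash
python3 - <<'E'
from loc import *
d=snap('wrist','w2.png');P=cloud(d);hsv=cv2.cvtColor(d['image'],cv2.COLOR_RGB2HSV)
z=P[...,2];m=(hsv[...,0]>=4)&(hsv[...,0]<=17)&(hsv[...,1]>85)&(z>22)&(z<50)
mm=max(comps(m,50),key=lambda a:a.sum());print(mm.sum(),rect(P[mm][:,:2]),np.median(z[mm]))
E
python3 go.py 615 270 35 95.7
```

```text
2398 [615.9 269.2  90.7  35.4   5.9] 29.601715534694677
t 8.2 pos [584.2 261.6 198.8] jaw -84.3 q7 -1.87 w 68.5 F [-0.4 -1.   0.4]
shift [  30.8    8.4 -163.8] rv [-0.001  0.003 -0.001] rows>= 4.0
```

View pics/w2.png

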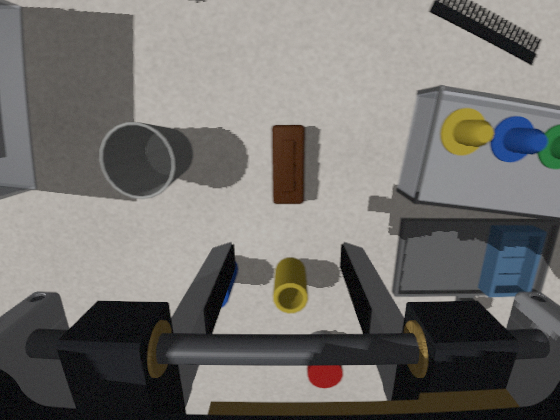

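```bash
python3 -m crank '[[[15,4,-45,0,0,0],[32,9,-90,0,0,0],[32,9,-130,0,0,0],[32,9,-155,0,0,0],[32,9,-164,0,0,0],[32,9,-164,0,0,0],[32,9,-164,0,0,0]]]'; python3 go.py 615.5 269.7 5 95.7
```

```text
t: 8.9
position: [617.4, 270.2, 36.4]
orientation: [-2.941, 1.565, 0.3]
ft_force: [-0.4, -0.7, -0.0]
width: 68.0
t 8.9 pos [617.4 270.2  36.4] jaw -84.3 q7 -1.84 w 68.0 F [-0.4 -0.7 -0. ]
shift [ -1.9  -0.5 -31.4] rv [-0.002  0.005  0.   ] rows>= 1.0
```

```bash
python3 -m crank '[[[-2,0,-18,0,0.004,0],[-2,-0.5,-31,0,0.004,0],[-2,-0.5,-31,0,0.004,0],[-2,-0.5,-31,0,0.004,0]]]'; python3 go.py 615.5 269.7 5 95.7; python3 -m crank '[[[0,0,0,0,0,0],[0,0,0,0,0,0],[0,0,0,0,0,0],[0,0,0,0,0,0],[0,0,0,0,0,0],[0,0,0,0,0,0]]]' -1 25; python3 go.py 615.5 269.7 5 95.7
```

```text
t: 9.3
position: [615.0, 269.5, 4.9]
orientation: [-1.866, 1.57, 1.375]
ft_force: [0.4, -0.1, -0.1]
width: 68.0
t 9.3 pos [615.  269.5   4.9] jaw -84.3 q7 -1.84 w 68.0 F [ 0.4 -0.1 -0.1]
shift [0.5 0.2 0.1] rv [-0.001  0.     0.   ] rows>= 1.0
t: 9.9
position: [615.2, 269.7, 5.1]
orientation: [-2.065, 1.569, 1.176]
ft_force: [0.1, -0.4, 1.3]
width: 37.7
t 9.9 pos [615.2 269.7   5.1] jaw -84.3 q7 -1.84 w 37.7 F [ 0.1 -0.4  1.3]
shift [ 0.3  0.  -0.1] rv [-0.001  0.001  0.   ] rows>= 1.0
```

```bash
python3 -m crank '[[[0,0,40,0,0,0],[0,0,85,0,0,0],[-10,0,130,0,0,0],[-30,-40,165,0,0,0],[-55,-85,190,0,0,0],[-80,-130,190,0,0,0],[-100,-170,190,0,0,0],[-118,-200,190,0,0,0],[-118,-200,190,0,0,0],[-118,-200,190,0,0,0]]]'; python3 tray.py tr3.png; python3 - <<'E'
from loc import *
s=sensors.sense();d=snap('wrist');P=cloud(d);hsv=cv2.cvtColor(d['image'],cv2.COLOR_RGB2HSV)
x,y,z=P[...,0],P[...,1],P[...,2]
m=(hsv[...,0]>=4)&(hsv[...,0]<=17)&(hsv[...,1]>85)&(z>170)
mm=max(comps(m,40),key=lambda a:a.sum())
print(s['position'],np.percentile(z[mm],[1,50,97]),rect(P[mm][:,:2]))
E
```

```text
t: 10.9
position: [497.2, 69.0, 195.5]
orientation: [-2.33, 1.569, 0.909]
ft_force: [0.0, 0.3, -1.3]
width: 37.8
floor 5429 [515.    3.  209.2 102.  -84.2] x [464.6 573.4] y [-102.9  109.6]
floor 81 [455.1  -2.4  23.9   6.6 -86. ] x [451.1 459.1] y [-14.5   9.3]
rim 1457 [515.7   3.4 216.4 110.3 -84.2] x [460.5 578.9] y [-107.6  114.7]
rim 50 [450.3   0.5  26.   10.7 -54.1] x [438.6 454.2] y [-12.9   8.9]
grip 274 [445.2  -2.9  23.   17.1 -86.9] x [436.7 453.9] y [-14.    8.6]
[497.84421484  70.36163619 195.42716457] [214.06813032 219.88798168 222.95528706] [500.6  70.7  89.5  38.    6.3]
```

View pics/tr3.png

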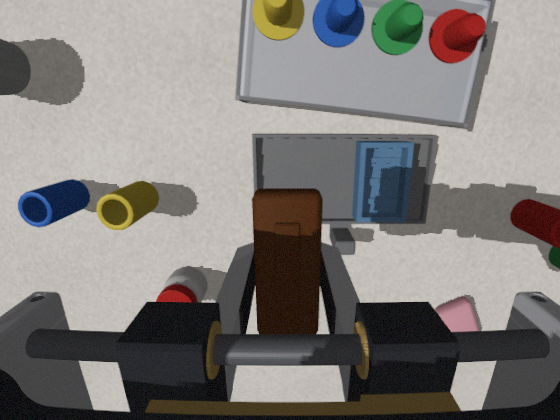

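```bash
python3 go.py 510 48.3 9.5 95.7; python3 -m crank '[[[6,-10,-45,0,0,0],[12,-22,-90,0,0,0],[12,-22,-125,0,0,0],[12,-22,-145,0,0,0],[12,-22,-150,0,0,0],[12,-22,-150,0,0,0]]]'; python3 go.py 510 48.3 9.5 95.7
```

```text
t 11.0 pos [498.   71.  195.2] jaw -84.2 q7 -1.6 w 37.7 F [-0.3  0.8 -1.5]
shift [  12.   -22.7 -185.7] rv [-0.002  0.001 -0.001] rows>= 4.0
t: 11.6
position: [510.1, 50.2, 44.5]
orientation: [-1.829, 1.568, 1.415]
ft_force: [-0.1, -0.8, -0.4]
width: 37.6
t 11.6 pos [510.1  50.2  44.5] jaw -84.1 q7 -1.52 w 37.6 F [-0.1 -0.8 -0.4]
shift [ -0.1  -1.9 -35. ] rv [-0.003  0.    -0.003] rows>= 1.0
```

```bash
python3 -m crank '[[[0,-2,-18,0,0,0],[0,-2,-28,0,0,0],[0,-2,-33,0,0,0],[0,-2,-34.5,0,0,0],[0,-2,-35.5,0,0,0]]]'; python3 go.py 510 48.3 9.5 95.7;python3 -m crank '[[[0,0,-0.8,0,0,0],[0,0,-0.8,0,0,0]]]'; python3 -m crank '[[[0,0,0,0,0,0],[0,0,0,0,0,0],[0,0,0,0,0,0]]]' 0.1;python3 go.py 510 48.3 9.5 95.7
```

```text
t: 12.1
position: [510.5, 48.3, 9.5]
orientation: [-2.1, 1.568, 1.144]
ft_force: [-0.1, 0.2, -0.1]
width: 37.7
t 12.1 pos [510.5  48.3   9.5] jaw -84.1 q7 -1.51 w 37.7 F [-0.1  0.2 -0.1]
shift [-0.5 -0.   0. ] rv [-0.003  0.001 -0.003] rows>= 1.0
t: 12.3
position: [510.9, 48.4, 9.1]
orientation: [-2.31, 1.567, 0.934]
ft_force: [-0.8, 0.3, -0.6]
width: 38.1
t: 12.6
position: [511.1, 48.4, 9.2]
orientation: [-2.383, 1.567, 0.862]
ft_force: [-0.0, -0.2, -0.1]
width: 51.5
t 12.6 pos [511.1  48.4   9.2] jaw -84.1 q7 -1.51 w 51.5 F [-0.  -0.2 -0.1]
shift [-1.1 -0.1  0.3] rv [-0.003  0.002 -0.003] rows>= 1.0
```

```bash
python3 -m crank '[[[0,0,40,0,0,0],[0,0,85,0,0,0],[-10,-5,130,0,0,0],[-35,-20,165,0,0,0],[-60,-40,190,0,0,0],[-85,-48,190,0,0,0],[-85,-48,190,0,0,0],[-85,-48,190,0,0,0]]]' 0.3; python3 tray.py tr4.png; python3 - <<'E'
from loc import *
d=snap('wrist');P=cloud(d);hsv=cv2.cvtColor(d['image'],cv2.COLOR_RGB2HSV)
x,y,z=P[...,0],P[...,1],P[...,2]
for n,a,b,s in(('brush',4,17,85),('dish',95,107,70)):
  m=(hsv[...,0]>=a)&(hsv[...,0]<=b)&(hsv[...,1]>s)&(z>24)&(z<60)&(abs(y)<150)&(x>400)&(x<600)
  mm=max(comps(m,40),key=lambda a:a.sum());print(n,mm.sum(),rect(P[mm][:,:2]),np.percentile(z[mm],[5,50,95]))
for c in H:
  m=cm(hsv,c)&(z>54)&(z<110)&(x>600)
  for q in comps(m,30): print(c,q.sum(),P[q].mean(0).round(1),'flange',rect(P[q&(z<66)][:,:2]))
m=(z>53)&(z<63)&(x>560)&(abs(y)<180)
mm=max(comps(m,40),key=lambda a:a.sum());print('deck',rect(P[mm][:,:2]),P[mm].min(0),P[mm].max(0))
E
```

```text
t: 13.4
position: [426.3, 0.5, 199.6]
orientation: [-2.525, 1.566, 0.719]
ft_force: [0.1, 0.1, 0.1]
width: 61.1
floor 6029 [511.4  47.8 121.9 103.3 -84.5] x [456.7 566.3] y [-13.9 110.3]
floor 1806 [522.5 -66.9 103.5  68.    4.8] x [469.6 575.8] y [-103.8  -48.1]
floor 388 [100.3   0.  203.5   8.5  89.9] x [ 96.2 104.3] y [-99.9  99.9]
floor 117 [455.9  -2.2  23.4   8.7 -83.3] x [451.1 461. ] y [-14.    9.3]
rim 2215 [515.6   3.7 217.3 111.1 -84.4] x [451.7 579.4] y [-107.5  115.3]
grip 356 [444.9  -3.9  23.2  17.5 -84.3] x [435.7 454.1] y [-15.3   8.2]
brush 2898 [512.1  48.4  89.8  37.9   5.6] [31.74855998 33.66467406 36.47132928]
dish 1544 [519.7 -41.5  94.   60.9   6. ] [27.07483232 29.2544226  30.72711891]
deck [600.6   9.7 239.1  42.2 -84. ] [ 591.28853262 -107.44206718   53.00501988] [633.81139864 130.01753628  61.40500571]
```

View pics/tr4.png

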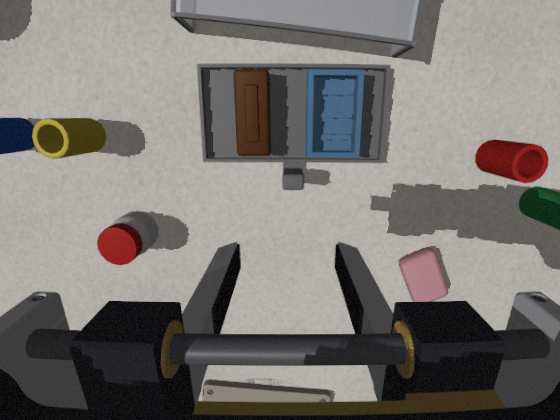

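Brush (252,112) and dish (335,115) both lie flat in the tray. Next I'll measure the rack.

```bash
python3 -m crank '[[[45,3,10,0,0,0],[90,6,20,0,0,0],[130,10,20,0,0,0],[140,10,20,0,0,0],[140,10,20,0,0,0],[140,10,20,0,0,0]]]'; python3 - <<'E'
from loc import *
d=snap('wrist','rk.png');P=cloud(d);hsv=cv2.cvtColor(d['image'],cv2.COLOR_RGB2HSV)
x,y,z=P[...,0],P[...,1],P[...,2]
C=[]
for c in H:
  m=cm(hsv,c)&(z>54)&(z<110)&(x>600)&(abs(y)<160)
  q=max(comps(m,30),key=lambda a:a.sum());f=q&(z<66);t=q&(z>94)
  cc=cv2.minEnclosingCircle(np.float32(P[f][:,:2]));print(c,q.sum(),'flange',np.round(cc[0],1),round(cc[1],1),'z',np.median(z[f]).round(1),'tip',P[t].mean(0).round(1),t.sum(),rect(P[t][:,:2]));C.append(cc[0])
C=np.array(C);m=C.mean(0);v=C[3]-C[0];print('mean',m,'yaw',np.degrees(np.arctan2(-v[0],v[1])),np.linalg.norm(v)/3)
m=(z>53)&(z<63)&(x>560)&(abs(y)<180)
mm=max(comps(m,40),key=lambda a:a.sum());print('deck',rect(P[mm][:,:2]),P[mm].min(0),P[mm].max(0))
E
```

```text
t: 14.1
position: [565.4, 10.8, 218.1]
orientation: [-1.626, 1.568, 1.619]
ft_force: [0.1, 0.1, -0.1]
width: 61.0
red 1645 flange [673.1 -73.3] 23.9 z 61.3 tip [673.6 -72.4  96.7] 359 [673.6 -73.3  20.1  19.8  26.2]
green 1640 flange [674.1 -17.4] 23.4 z 61.4 tip [674.2 -16.8  96.7] 348 [674.  -16.7  19.4  19.1  82.7]
blue 1672 flange [674.8  38.6] 23.7 z 61.4 tip [675.   38.4  96.9] 346 [675.2  38.2  18.8  18.6  73.3]
yellow 1712 flange [675.6  94.7] 23.9 z 61.4 tip [675.4  93.6  96.9] 359 [675.4  93.6  20.   18.7  29.7]
mean [674.4185791  10.6542325] yaw -0.8341191418156746 55.994410666436664
deck [654.6  10.7 238.  124.2  89.3] [ 591.32985328 -108.84021204   54.49801329] [717.79293534 130.06208275  62.98828605]
```

View pics/rk.png

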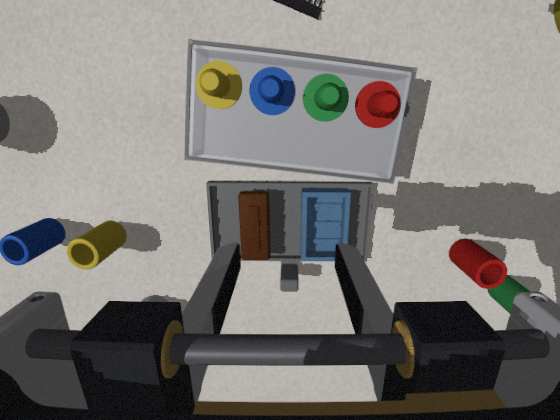

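```bash
python3 go.py 444.4 -3.2 60 95.6; python3 -m crank '[[[-45,-4,0,0,0,0],[-90,-9,-20,0,0,0],[-121,-14,-60,0,0,0],[-121,-14,-100,0,0,0],[-121,-14,-140,0,0,0],[-121,-14,-150,0,0,0],[-121,-14,-150,0,0,0]]]'; python3 go.py 444.4 -3.2 20 95.6
```

```text
t 14.2 pos [565.2  10.8 218.4] jaw -84.1 q7 -1.47 w 60.9 F [-0.4 -0.3  0.6]
shift [-120.8  -14.  -158.4] rv [-0.003  0.    -0.005] rows>= 4.0
t: 14.85
position: [442.6, -3.3, 67.9]
orientation: [-0.859, 1.567, 2.386]
ft_force: [0.6, 0.3, -1.1]
width: 61.0
t 14.8 pos [442.6  -3.3  67.9] jaw -84.1 q7 -1.41 w 61.0 F [ 0.6  0.3 -1.1]
shift [  1.8   0.1 -47.9] rv [-0.003 -0.003 -0.005] rows>= 1.0
```

```bash
python3 -m crank '[[[2,0,-20,0,0,-0.005],[2,0,-40,0,0,-0.005],[2,0,-48,0,0,-0.005],[2,0,-48,0,0,-0.005],[2,0,-48,0,0,-0.005]]]'; python3 go.py 444.4 -3.2 20 95.6;  python3 -m crank '[[[0,0,0,0,0,0],[0,0,0,0,0,0],[0,0,0,0,0,0],[0,0,0,0,0,0],[0,0,0,0,0,0],[0,0,0,0,0,0],[0,0,0,0,0,0]]]' -1 40; python3 go.py 444 13.8 20 89.2
```

```text
t: 15.35
position: [445.4, -3.3, 21.1]
orientation: [-1.263, 1.568, 1.976]
ft_force: [0.2, 0.1, -0.1]
width: 61.0
t 15.3 pos [445.4  -3.3  21.1] jaw -84.4 q7 -1.4 w 61.0 F [ 0.2  0.1 -0.1]
shift [-1.   0.1 -1.1] rv [-0.003 -0.001 -0.   ] rows>= 1.0
t: 16.05
position: [445.4, -3.4, 21.1]
orientation: [-1.241, 1.568, 1.999]
ft_force: [-0.5, 0.1, 2.9]
width: 23.4
t 16.1 pos [445.4  -3.4  21.1] jaw -84.4 q7 -1.4 w 23.4 F [-0.5  0.1  2.9]
shift [-1.4 17.2 -1.1] rv [-0.003 -0.001 -0.112] rows>= 1.0
```

```bash
python3 -m crank '[[[-0.5,2,0,0,0,-0.014],[-1,4,0,0,0,-0.028],[-1,6,0,0,0,-0.042],[-1,8,0,0,0,-0.056],[-1,10,0,0,0,-0.07],[-1,12,0,0,0,-0.084],[-1,14,0,0,0,-0.098],[-1,16,0,0,0,-0.112],[-1,17,0,0,0,-0.112],[-1,17,0,0,0,-0.112]]]'; python3 go.py 444 13.8 20 89.2; python3 loc2.py; python3 -c "
from loc import *
snap('scene','s5.png')"; python3 tray.py tr5.png
```

```text
t: 17.05
position: [444.4, 13.8, 21.1]
orientation: [-1.233, 1.568, 1.894]
ft_force: [0.1, -2.7, 1.9]
width: 23.7
t 17.1 pos [444.4  13.8  21.1] jaw -90.8 q7 -1.48 w 23.7 F [ 0.1 -2.7  1.9]
shift [-0.4  0.  -1.1] rv [-0.003 -0.001  0.001] rows>= 1.0
scene dish 377 [514.6 -33.2  96.7  59.9  -1. ] zmed 29.1 x 466.0 563.0 y -64.0 -3.0
scene brush 463 [5.173e+02 5.630e+01 9.130e+01 3.610e+01 1.000e-01] zmed 34.4 x 472.0 563.0 y 38.0 74.0
scene trayrim 264 [506.1  12.  215.9 114.4  89.2] zmed 13.8 x 449.0 563.0 y -97.0 121.0
scene grip 98 [445.4  13.6  45.3  18.7  89.9] zmed 51.8 x 436.0 455.0 y -9.0 36.0
side dish 19 [555.9 -22.6  28.2   8.8  80.5] zmed 30.2 x 553.0 562.0 y -37.0 -8.0
side brush 344 [513.5  57.7  87.4  38.   -0.8] zmed 34.7 x 470.0 557.0 y 38.0 77.0
side trayrim 256 [525.5  13.8 232.1 186.6  89.5] zmed 13.4 x 432.0 620.0 y -103.0 129.0
side grip 95 [440.8  13.2  50.5  19.5  84.6] zmed 52.0 x 431.0 453.0 y -11.0 39.0
floor 4977 [ 5.158e+02  2.970e+01  9.180e+01  2.330e+01 -5.000e-01] x [470.9 561.3] y [19.6 41. ]
floor 2441 [513.1 -83.5 102.6  19.1  -0.7] x [462.  564.1] y [-93.  -74.1]
floor 2433 [516.9 102.7 103.4  32.1   0.8] x [465.7 568.2] y [ 92.3 117.7]
floor 476 [470.6  20.3  45.7  14.  -89.8] x [463.7 477.5] y [-2.6 42.7]
rim 8179 [514.9  12.3 217.3 111.   88.8] x [458.6 571.4] y [-96.1 120.6]
rim 164 [451.4  13.6  23.5   3.  -89.4] x [450.  452.9] y [ 1.9 25.1]
rim 91 [594.9 126.2   7.5   2.5 -73.6] x [594.1 597. ] y [122.5 130. ]
rim 61 [ 592.2 -103.6    7.2    1.8   80.2] x [591.4 593.6] y [-107.1 -100. ]
grip 1977 [444.6  13.6  48.3  19.3  89.2] x [435.5 454.3] y [-10.2  37. ]
```

View pics/tr5.png

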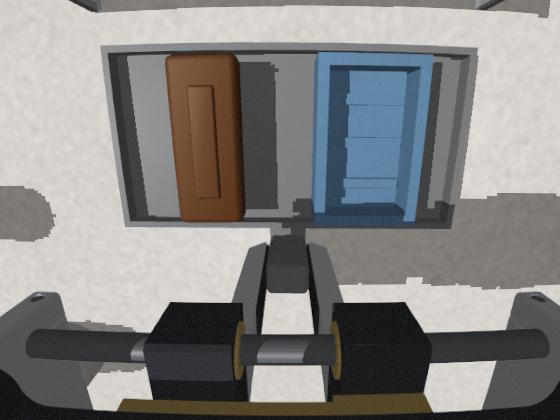

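Brush and dish are still inside the tray walls, and the tray is square to the bay. Sliding it in now.

```bash
python3 -m crank '[[[8,0.5,0,0,0,0.004],[18,0.4,0,0,0,0.007],[28,0.3,0,0,0,0.007],[38,0.2,0,0,0,0.007],[48,0,0,0,0,0.007],[58,0,0,0,0,0.007],[68,-0.2,0,0,0,0.007],[78,-0.3,0,0,0,0.007],[86,-0.5,0,0,0,0.007],[90,-0.6,0,0,0,0.007]]]'; python3 go.py 582.5 12.4 21 89.2; python3 tray.py tr6.png |grep rim
```

```text
t: 18.25
position: [529.2, 14.3, 20.9]
orientation: [-0.368, 1.558, 2.768]
ft_force: [-11.7, -0.2, 16.3]
width: 23.9
t 18.2 pos [529.2  14.3  20.9] jaw -90.3 q7 -1.48 w 23.9 F [-11.7  -0.2  16.3]
shift [53.3 -1.9  0.1] rv [-0.005 -0.012 -0.009] rows>= 2.0
rim 2785 [565.   14.1 217.4  41.9  89.3] x [543.4 586.2] y [-94.1 121.9]
rim 161 [535.9  14.2  23.3   2.9 -89.8] x [534.4 537.3] y [ 2.7 25.8]
```

View pics/tr6.png

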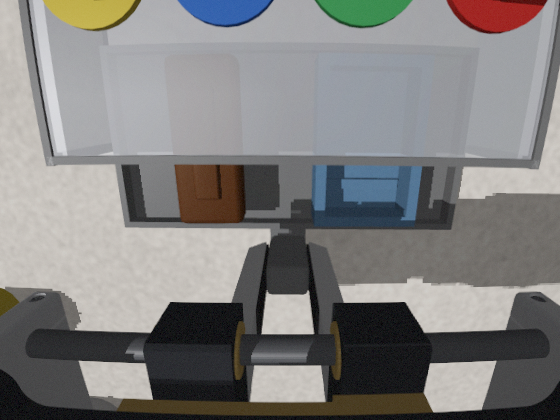

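```bash
python3 -m crank '[[[2,-1.5,0.5,0,0,0],[6,-2,0.5,0,0,0],[12,-2.2,0.5,0,0,0],[18,-2.3,0.5,0,0,0],[24,-2.4,0.5,0,0,0],[30,-2.5,0.5,0,0,0],[36,-2.5,0.5,0,0,0],[40,-2.5,0.5,0,0,0]]]'; python3 go.py 582.5 12.4 21 89.2; python3 tray.py tr7.png |grep rim
```

```text
t: 19.1
position: [570.6, 11.8, 21.3]
orientation: [-0.403, 1.559, 2.734]
ft_force: [-0.1, -0.0, -4.3]
width: 23.7
t 19.1 pos [570.6  11.8  21.3] jaw -90.3 q7 -1.48 w 23.7 F [-0.1 -0.  -4.3]
shift [11.9  0.6 -0.3] rv [-0.005 -0.01  -0.009] rows>= 1.0
```

```bash
python3 -m crank '[[[3,0,0,0,0,0],[6,0,0,0,0,0],[9,0,0,0,0,0],[11,0,0,0,0,0],[12,0,0,0,0,0],[13,0,0,0,0,0],[14,0,0,0,0,0]]]'; python3 go.py 582.5 12.4 21 89.2; python3 -m crank '[[[2,0,0,0,0,0],[3,0,0,0,0,0],[4,0,0,0,0,0],[4,0,0,0,0,0]]]'; python3 go.py 582.5 12.4 21 89.2; python3 tray.py tr8.png
```

```text
t: 19.85
position: [584.3, 12.1, 21.2]
orientation: [-0.395, 1.558, 2.741]
ft_force: [-3.7, 0.9, -2.3]
width: 23.8
t 19.9 pos [584.3  12.1  21.2] jaw -90.3 q7 -1.48 w 23.8 F [-3.7  0.9 -2.3]
shift [-1.8  0.3 -0.2] rv [-0.005 -0.011 -0.009] rows>= 1.0
t: 20.25
position: [584.2, 12.1, 21.2]
orientation: [-0.255, 1.551, 2.882]
ft_force: [-10.1, 1.2, 4.0]
width: 23.6
t 20.2 pos [584.2  12.1  21.2] jaw -90.3 q7 -1.49 w 23.6 F [-10.1   1.2   4. ]
shift [-1.7  0.3 -0.2] rv [-0.005 -0.019 -0.009] rows>= 1.0
```

View pics/tr8.png

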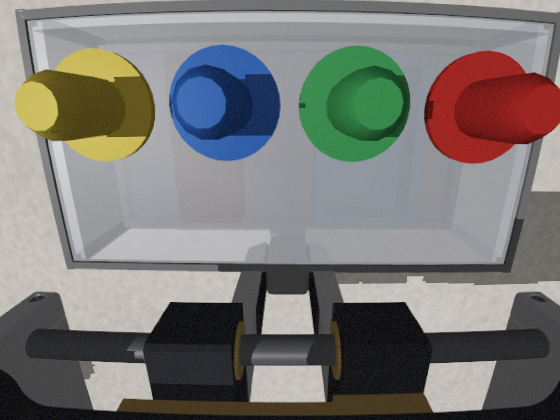

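```bash
python3 -m crank '[[[2,0,0,0,0,0],[4,0,0,0,0,0],[5,0,0,0,0,0],[5,0,0,0,0,0]]]'; python3 -m crank '[[[-1,0,0,0,0,0],[-1,0,0,0,0,0]]]'; python3 -m crank '[[[0,0,0,0,0,0],[0,0,0,0,0,0],[0,0,0,0,0,0],[0,0,0,0,0,0]]]' 0.1; python3 go.py 470 11 150 89.2
```

```text
t: 20.7
position: [584.0, 12.1, 21.3]
orientation: [-0.18, 1.542, 2.956]
ft_force: [-11.6, 0.5, 6.5]
width: 23.8
t: 20.9
position: [583.5, 12.1, 21.8]
orientation: [-0.188, 1.543, 2.948]
ft_force: [-1.1, 0.2, -1.3]
width: 23.7
t: 21.3
position: [583.8, 12.3, 21.9]
orientation: [-0.199, 1.543, 2.937]
ft_force: [-1.7, 1.7, 0.2]
width: 50.3
t 21.3 pos [583.8  12.3  21.9] jaw -90.3 q7 -1.49 w 50.3 F [-1.7  1.7  0.2]
shift [-113.8   -1.3  128.1] rv [-0.006 -0.027 -0.008] rows>= 4.0
```

```bash
python3 -m crank '[[[0,0,30,0,0.027,0],[-5,0,70,0,0.027,0],[-20,-20,110,0,0.027,0.1],[-40,-60,140,0,0.027,0.25],[-60,-105,180,0,0.027,0.4],[-75,-150,190,0,0.027,0.55],[-85,-195,190,0,0.027,0.7],[-95,-240,190,0,0.027,0.85],[-105,-285,190,0,0.027,1.0],[-110,-330,190,0,0.027,1.15]]]' 1; python3 loc2.py; python3 go.py 470 -370 210 0
```

```text
t: 22.3
position: [473.2, -321.2, 212.7]
orientation: [-0.321, 1.518, -2.313]
ft_force: [0.4, -0.2, 0.1]
width: 93.8
scene dish 11 [475.6 331.2  19.9   4.4  44.3] zmed 39.8 x 467.0 483.0 y 326.0 340.0
side brush 7 [ 471.9 -251.4    6.1    1.9  -89.8] zmed 37.3 x 471.0 473.0 y -254.0 -248.0
side trayrim 201 [594.9  12.7 235.3  47.2 -89.9] zmed 13.8 x 571.0 619.0 y -105.0 130.0
t 22.4 pos [ 470.7 -328.   212.3] jaw -25.0 q7 -0.02 w 94.2 F [-0.6  0.6  0. ]
shift [ -0.7 -42.   -2.3] rv [ 0.05  -0.027  0.436] rows>= 3.0
```

```bash
python3 -m crank '[[[0,-20,0,0.015,-0.01,0.14],[0,-45,0,0.03,-0.02,0.28],[0,-45,0,0.05,-0.027,0.436],[0,-45,0,0.05,-0.027,0.436],[0,-45,0,0.05,-0.027,0.436]]]'; cat > tub.py <<'E'
from loc import *
import sys
d=snap('wrist',sys.argv[1]);P=cloud(d);hsv=cv2.cvtColor(d['image'],cv2.COLOR_RGB2HSV);z=P[...,2]
for c in sys.argv[2:]:
    m=cm(hsv,c,110,25)&(z>62)&(z<80)
    for q in comps(m,60):
        p=P[q];t=p[p[:,2]>66][:,:2];cc=cv2.minEnclosingCircle(np.float32(t));v,u=np.where(q)
        print(c,q.sum(),(u.mean().round(),v.mean().round()),np.round(cc[0],1),round(cc[1],1),rect(t))
E
python3 tub.py w3.png red green; python3 go.py 470 -370 210 0
```

```text
t: 22.9
position: [471.0, -372.9, 212.4]
orientation: [1.191, 1.57, -0.384]
ft_force: [1.1, -0.4, -0.2]
width: 94.1
red 763 (np.float64(311.0), np.float64(78.0)) [ 494.1 -250.1] 20.6 [ 494.3 -250.2   40.4   39.8   41.8]
green 627 (np.float64(261.0), np.float64(157.0)) [ 443.3 -327.3] 20.5 [ 443.1 -327.4   40.1   39.8  -22.5]
t 22.9 pos [ 471.3 -372.4  212.5] jaw -0.1 q7 0.47 w 94.1 F [-0.2 -0.2 -0.3]
shift [-1.3  2.4 -2.5] rv [0.    0.    0.002] rows>= 1.0
```

View pics/w3.png

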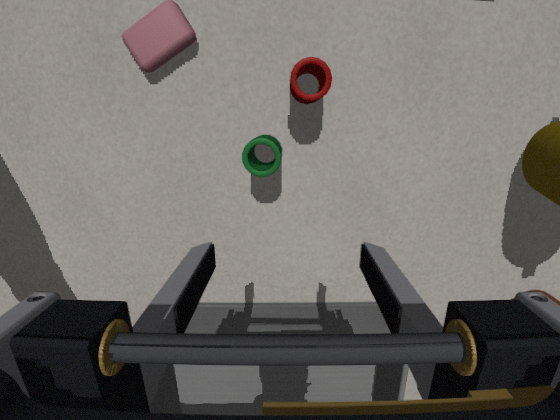

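```bash
python3 -m crank '[[[-14,22,-20,0,0,0],[-28,45,-50,0,0,0],[-28,45,-90,0,0,0],[-28,45,-115,0,0,0],[-28,45,-115,0,0,0],[-28,45,-115,0,0,0]]]'; python3 go.py 443.2 -327.4 31 0
```

```text
t: 23.55
position: [444.1, -326.8, 98.0]
orientation: [1.015, 1.57, -0.558]
ft_force: [-0.3, -1.0, 0.1]
width: 93.9
t 23.6 pos [ 444.1 -326.8   98. ] jaw -0.1 q7 0.38 w 93.9 F [-0.3 -1.   0.1]
shift [ -0.9  -0.6 -67. ] rv [0.    0.001 0.002] rows>= 2.0
```

```bash
python3 -m crank '[[[-1,-0.6,-35,0,0,0],[-1,-0.6,-60,0,0,0],[-1,-0.6,-67,0,0,0],[-1,-0.6,-67,0,0,0],[-1,-0.6,-67,0,0,0]]]'; python3 go.py 443.2 -327.4 31 0; python3 -m crank '[[[0,0,0,0,0,0],[0,0,0,0,0,0],[0,0,0,0,0,0],[0,0,0,0,0,0],[0,0,0,0,0,0],[0,0,0,0,0,0],[0,0,0,0,0,0]]]' -1 25; python3 go.py 674 -17.2 180 0;  python3 -m crank '[[[0,0,45,0,0,0],[0,0,90,0,0,0],[15,20,130,0,0,0],[45,55,150,0,0,0],[80,90,170,0,0,0],[110,130,170,0,0,0],[140,165,170,0,0,0],[170,205,170,0,0,0],[200,245,170,0,0,0],[215,270,170,0,0,0]]]'; python3 go.py 674.1 -17.1 180 -0.8
```

```text
t: 24.05
position: [444.4, -328.0, 32.6]
orientation: [0.998, 1.567, -0.576]
ft_force: [0.1, -0.4, 0.7]
width: 93.9
t 24.1 pos [ 444.4 -328.    32.6] jaw -0.1 q7 0.35 w 93.9 F [ 0.1 -0.4  0.7]
shift [-1.2  0.6 -1.6] rv [0.002 0.003 0.002] rows>= 1.0
t: 24.75
position: [444.3, -328.0, 32.5]
orientation: [0.995, 1.567, -0.579]
ft_force: [-0.6, -0.2, 1.3]
width: 41.9
t 24.8 pos [ 444.3 -328.    32.5] jaw -0.1 q7 0.35 w 41.9 F [-0.6 -0.2  1.3]
shift [229.7 310.8 147.5] rv [0.002 0.003 0.002] rows>= 9.0
t: 25.75
position: [661.2, -52.8, 202.1]
orientation: [1.783, 1.567, 0.214]
ft_force: [-0.4, 1.0, -0.3]
width: 41.7
t 25.8 pos [661.2 -52.8 202.1] jaw 0.1 q7 -0.1 w 41.7 F [-0.4  1.  -0.3]
shift [ 12.9  35.7 -22.1] rv [-0.001  0.004 -0.016] rows>= 1.0
```

```bash
cat > held.py <<'E'
from loc import *
import sys
s=sensors.sense();d=snap('wrist','held_%s.png'%sys.argv[1]);P=cloud(d);hsv=cv2.cvtColor(d['image'],cv2.COLOR_RGB2HSV);z=P[...,2]
tz=s['position'][2]
m=cm(hsv,sys.argv[1],110,25)&(z>tz-40)&(z<tz+60);q=max(comps(m,50),key=lambda a:a.sum())
print('z',np.percentile(z[q],[2,50,98])-tz)
p=P[q];zt=np.percentile(p[:,2],97);t=p[p[:,2]>zt-4][:,:2];cc=cv2.minEnclosingCircle(np.float32(t));print(len(t),'offset from TCP',np.round(np.array(cc[0])-s['position'][:2],1),cc[1],rect(t))
# other spigots seen
for c in H:
  f=cm(hsv,c,110,25)&(z>56)&(z<66)&(P[...,0]>600)
  for q in comps(f,60): print(c,'flange',[np.round(v,1) for v in cv2.minEnclosingCircle(np.float32(P[q][:,:2]))])
E
python3 held.py green
```

```text
z [-22.82030336  25.80948636  37.4758239 ]
2330 offset from TCP [-0.8  0.5] 21.294477462768555 [660.7 -51.8  41.1  40.7  -2.4]
red flange [array([674.9, -70.6]), np.float64(23.7)]
green flange [array([675.4, -14.9]), np.float64(23.3)]
blue flange [array([677.,  42.]), np.float64(23.7)]
yellow flange [array([677.3,  97.8]), np.float64(23.8)]
```

View pics/held_green.png

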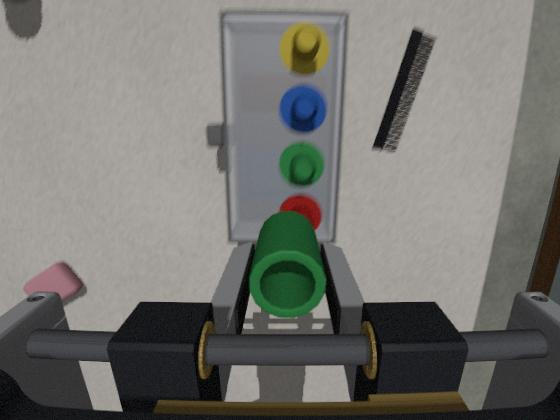

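```bash
python3 held.py green;python3 go.py 674 -16 150 -0.8
```

```text
z [-22.56810744  25.69579019  37.47086925]
2308 offset from TCP [-0.5  0.2] 21.131385803222656 [662.1 -46.6  40.8  40.8 -48.6]
red flange [array([675.2, -70. ]), np.float64(23.4)]
green flange [array([673.6, -17.4]), np.float64(23.9)]
blue flange [array([674.3,  38.9]), np.float64(23.8)]
yellow flange [array([675.2,  95.1]), np.float64(24.1)]
t 25.9 pos [661.  -50.6 201.9] jaw 0.3 q7 -0.1 w 41.8 F [-0.2  0.8 -1.2]
shift [ 13.   34.6 -51.9] rv [-0.003  0.004 -0.02 ] rows>= 2.0
```

```bash
python3 -m crank '[[[6,15,-15,0,0,-0.01],[12,30,-30,0,0,-0.02],[13,33,-45,-0.003,0.004,-0.02],[13,33,-50,-0.003,0.004,-0.02],[13,33,-50,-0.003,0.004,-0.02],[13,33,-50,-0.003,0.004,-0.02],[13,33,-50,-0.003,0.004,-0.02]]]';python3 go.py 674 -17.4 150 -0.8;python3 go.py 674 -17.4 150 -0.8;python3 held.py green;python3 go.py 674 -17.4 150 -0.8
```

```text
t: 26.55
position: [674.4, -18.9, 152.8]
orientation: [0.818, 1.569, -0.769]
ft_force: [-0.5, -0.3, -0.4]
width: 41.7
t 26.6 pos [674.4 -18.9 152.8] jaw -0.9 q7 -0.18 w 41.7 F [-0.5 -0.3 -0.4]
shift [-0.4  1.5 -2.8] rv [0.001 0.001 0.002] rows>= 1.0
t 26.6 pos [674.4 -18.9 152.8] jaw -0.9 q7 -0.18 w 41.7 F [-0.5 -0.3 -0.4]
shift [-0.4  1.5 -2.8] rv [0.001 0.001 0.002] rows>= 1.0
z [-25.28075713  25.68372968  37.44610343]
2350 offset from TCP [-0.6  0.4] 21.137605667114258 [673.7 -18.2  41.2  40.6  41.3]
green flange [array([674.5, -16.8]), np.float64(23.8)]
blue flange [array([674.6,  38.6]), np.float64(24.1)]
yellow flange [array([675.7,  95. ]), np.float64(24.2)]
t 26.6 pos [674.4 -18.6 152.8] jaw -0.9 q7 -0.18 w 41.5 F [ 0.3 -0.5 -1.2]
shift [-0.4  1.2 -2.8] rv [0.001 0.001 0.001] rows>= 1.0
```

```bash
python3 -m crank '[[[0,1.2,-8,0,0,0],[0,1.2,-16,0,0,0],[0,1.2,-22,0,0,0],[0,1.2,-28,0,0,0],[0,1.2,-32,0,0,0],[0,1.2,-32,0,0,0]]]';python3 go.py 674.2 -17.3 94.5 -0.8
```

```text
t: 27.2
position: [673.9, -17.4, 119.8]
orientation: [-0.557, 1.57, -2.143]
ft_force: [-0.8, -0.2, 0.3]
width: 41.4
t 27.2 pos [673.9 -17.4 119.8] jaw -0.9 q7 -0.19 w 41.4 F [-0.8 -0.2  0.3]
shift [  0.3   0.1 -25.3] rv [ 0.001 -0.001  0.001] rows>= 1.0
```

On the pin with no contact force (bottom at z≈87). Continuing down.

```bash
python3 -m crank '[[[0,0,-6,0,0,0],[0,0,-12,0,0,0],[0,0,-18,0,0,0],[0,0,-23,0,0,0],[0,0,-26,0,0,0],[0,0,-28,0,0,0],[0,0,-29,0,0,0]]]';python3 go.py 674.2 -17.3 94.5 -0.8
```

```text
t: 27.9
position: [673.5, -17.4, 94.4]
orientation: [-0.526, 1.569, -2.113]
ft_force: [-9.5, -0.3, 26.1]
width: 41.8
t 27.9 pos [673.5 -17.4  94.4] jaw -0.9 q7 -0.2 w 41.8 F [-9.5 -0.3 26.1]
shift [0.7 0.1 0.1] rv [ 0.001 -0.001  0.002] rows>= 1.0
```

```bash
python3 -m crank '[[[0,0,0.5,0,0,0],[0,0,0.5,0,0,0],[0,0,0.5,0,0,0],[0,0,0.5,0,0,0]]]' 0.5; python3 -m crank '[[[0,0,40,0,0,0],[0,0,85,0,0,0],[-15,-20,110,0,0,0],[-40,-55,110,0,0,0],[-65,-95,110,0,0,0],[-95,-130,110,0,0,0],[-125,-170,110,0,0,0],[-150,-205,100,0,0,0],[-178,-232,70,0,0,0],[-180,-233,40,0,0,0]]]'; python3 go.py 494.2 -250.2 31 0;  python3 -m crank '[[[0,0,0,0,0,0],[0,0,0,0,0,0]]]' ; python3 go.py 494.2 -250.2 31 0
```

```text
t: 28.3
position: [673.3, -17.4, 94.3]
orientation: [-0.824, 1.569, -2.41]
ft_force: [-0.3, -0.1, -0.0]
width: 69.2
t: 29.3
position: [488.8, -256.4, 133.7]
orientation: [-0.622, 1.565, -2.217]
ft_force: [-0.1, -0.7, -1.1]
width: 70.7
t 29.3 pos [ 488.8 -256.4  133.7] jaw -1.4 q7 0.22 w 70.7 F [-0.1 -0.7 -1.1]
shift [   5.4    6.2 -102.7] rv [ 0.005 -0.004  0.024] rows>= 3.0
t: 29.5
position: [488.6, -256.7, 133.6]
orientation: [-0.77, 1.564, -2.366]
ft_force: [-0.3, -0.3, 0.5]
width: 70.3
t 29.5 pos [ 488.6 -256.7  133.6] jaw -1.4 q7 0.22 w 70.3 F [-0.3 -0.3  0.5]
shift [   5.6    6.5 -102.6] rv [ 0.005 -0.005  0.025] rows>= 3.0
```

```bash
python3 -m crank '[[[3,3,-10,0,0,0.02],[5.6,6.5,-25,0.005,-0.005,0.025],[5.6,6.5,-30,0.005,-0.005,0.025],[5.6,6.5,-30,0.005,-0.005,0.025]]]' 0.9; python3 go.py 494.2 -250.2 31 0; python3 -c "
from h import *
snap('scene','s9.png')"
```

```text
t: 29.9
position: [494.8, -249.3, 103.4]
orientation: [2.932, 1.57, 1.364]
ft_force: [0.9, 0.1, -0.0]
width: 89.4
t 29.9 pos [ 494.8 -249.3  103.4] jaw 0.1 q7 0.21 w 89.4 F [ 0.9  0.1 -0. ]
shift [ -0.6  -0.9 -72.4] rv [-0.001  0.    -0.002] rows>= 2.0
```

View pics/s9.png

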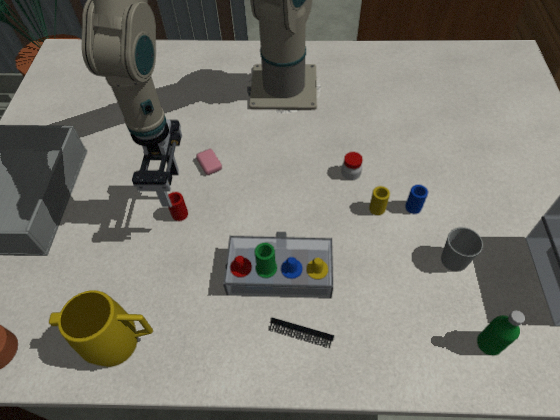

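The green tube is seated and upright at (264,259), the tray is under the rack, and the other tubes haven't moved. Red is next.

```bash
python3 -m crank '[[[-0.6,-0.9,-35,0,0,0],[-0.6,-0.9,-65,0,0,0],[-0.6,-0.9,-72,0,0,0],[-0.6,-0.9,-72,0,0,0],[-0.6,-0.9,-72,0,0,0]]]'; python3 go.py 494.2 -250.2 31 0; python3 -m crank '[[[0,0,0,0,0,0],[0,0,0,0,0,0],[0,0,0,0,0,0],[0,0,0,0,0,0],[0,0,0,0,0,0],[0,0,0,0,0,0],[0,0,0,0,0,0]]]' -1 25; python3 go.py 673.4 -73.2 180 -0.8
```

```text
t: 30.45
position: [495.4, -251.0, 33.2]
orientation: [1.338, 1.568, -0.231]
ft_force: [0.4, -0.1, -0.7]
width: 89.4
t 30.4 pos [ 495.4 -251.    33.2] jaw 0.1 q7 0.18 w 89.4 F [ 0.4 -0.1 -0.7]
shift [-1.2  0.8 -2.2] rv [ 0.001  0.003 -0.002] rows>= 1.0
t: 31.15
position: [495.3, -250.9, 33.1]
orientation: [1.335, 1.568, -0.234]
ft_force: [-0.7, 0.1, 0.6]
width: 42.3
t 31.1 pos [ 495.3 -250.9   33.1] jaw 0.1 q7 0.18 w 42.3 F [-0.7  0.1  0.6]
shift [178.1 177.7 146.9] rv [ 0.001  0.003 -0.016] rows>= 6.0
```

```bash
 python3 -m crank '[[[0,0,45,0,0,0],[0,0,90,0,0,0],[25,25,130,0,0,0],[55,55,150,0,0,0],[90,90,150,0,0,0],[125,125,150,0,0,0],[155,155,150,0,0,0],[175,170,140,0,0,-0.015],[179,176,130,0,0,-0.015],[179,176,125,0,0,-0.015]]]'; python3 -m crank '[[[0,0,0,0,0,0],[0,0,0,0,0,0],[0,0,0,0,0,0]]]';  python3 held.py red; python3 go.py 673.4 -73.2 150 -0.8
```

```text
t: 32.15
position: [673.2, -73.9, 156.2]
orientation: [-1.118, 1.57, -2.7]
ft_force: [-0.8, -0.6, -0.5]
width: 42.3
t: 32.45
position: [672.8, -75.5, 156.8]
orientation: [-0.305, 1.57, -1.889]
ft_force: [-0.3, 0.4, -0.8]
width: 42.0
z [-25.53670515  25.00753458  36.82269525]
2352 offset from TCP [-0.7  1. ] 21.162399291992188 [672.4 -74.4  41.2  40.9  35.4]
red flange [array([673.2, -73.3]), np.float64(24.2)]
green flange [array([675.1,  -8.8]), np.float64(21.7)]
green flange [array([664.8, -19. ]), np.float64(9.9)]
blue flange [array([675.2,  39. ]), np.float64(24.2)]
yellow flange [array([675.8,  94. ]), np.float64(23.7)]
t 32.5 pos [673.  -75.2 156.9] jaw -0.7 q7 -0.09 w 42.4 F [ 0.2 -0.5 -0.4]
shift [ 0.4  2.  -6.9] rv [ 0.001  0.    -0.001] rows>= 1.0
```

```bash
python3 -m crank '[[[0.5,1.5,-10,0,0,0],[0.5,1.5,-20,0,0,0],[0.5,1.5,-28,0,0,0],[0.5,1.5,-34,0,0,0],[0.5,1.5,-37,0,0,0],[0.5,1.5,-37,0,0,0]]]';python3 go.py 673.4 -73.6 95.1 -0.8
```

```text
t: 33.1
position: [673.2, -73.7, 119.2]
orientation: [-0.907, 1.57, -2.491]
ft_force: [0.2, -0.4, -0.9]
width: 42.2
t 33.1 pos [673.2 -73.7 119.2] jaw -0.7 q7 -0.1 w 42.2 F [ 0.2 -0.4 -0.9]
shift [  0.2   0.1 -24.1] rv [ 0.001 -0.001 -0.001] rows>= 1.0
```

```bash
python3 -m crank '[[[0.2,0,-6,0,0,0],[0.2,0,-12,0,0,0],[0.2,0,-18,0,0,0],[0.2,0,-22,0,0,0],[0.2,0,-25,0,0,0],[0.2,0,-27,0,0,0],[0.2,0,-28,0,0,0]]]';python3 go.py 673.4 -73.6 95.1 -0.8;python3 -m crank '[[[0,0,0.5,0,0,0],[0,0,0.5,0,0,0],[0,0,0.5,0,0,0],[0,0,0.5,0,0,0]]]' 0.5
```

```text
t: 33.8
position: [673.1, -73.6, 95.0]
orientation: [-0.654, 1.569, -2.238]
ft_force: [-10.1, 0.3, 27.8]
width: 42.0
t 33.8 pos [673.1 -73.6  95. ] jaw -0.8 q7 -0.11 w 42.0 F [-10.1   0.3  27.8]
shift [0.3 0.  0.1] rv [ 0.001 -0.001 -0.001] rows>= 1.0
t: 34.2
position: [672.9, -73.7, 94.9]
orientation: [-0.931, 1.569, -2.515]
ft_force: [0.8, 0.1, -1.3]
width: 69.3
```

```bash
python3 -m crank '[[[0,0,40,0,0,0],[0,0,85,0,0,0],[-10,15,115,0,0,0],[-40,50,115,0,0,0],[-70,90,115,0,0,0],[-100,130,115,0,0,0],[-130,170,115,0,0,0],[-160,210,115,0,0,0],[-190,245,115,0,0,0],[-208,262,115,0,0,0]]]' 0.9; python3 -m crank '[[[0,0,0,0,0,0],[0,0,0,0,0,0],[0,0,0,0,0,0]]]';python3 tub.py w6.png yellow blue; python3 go.py 468 252.5 100 0
```

```text
t: 35.2
position: [461.9, 192.0, 209.8]
orientation: [-1.618, 1.568, 3.086]
ft_force: [0.5, -0.4, -0.1]
width: 89.2
t: 35.5
position: [463.3, 190.5, 209.7]
orientation: [-1.33, 1.568, -2.911]
ft_force: [0.0, 0.2, 0.2]
width: 89.1
yellow 640 (np.float64(293.0), np.float64(141.0)) [468.8 252.4] 20.5 [468.5 252.9  40.2  39.7   0.8]
yellow 227 (np.float64(462.0), np.float64(272.0)) [673.5  95.8] 12.5 [669.9  99.4  24.9  12.2  45.1]
blue 846 (np.float64(286.0), np.float64(44.0)) [462.5 344.3] 20.8 [462.7 344.5  40.1  40.   11.7]
t 35.5 pos [463.4 190.4 209.6] jaw -0.6 q7 -0.61 w 89.1 F [ 0.8 -0.4 -0.1]
shift [   4.6   62.1 -109.6] rv [ 0.001 -0.002  0.011] rows>= 3.0
```

View pics/w6.png

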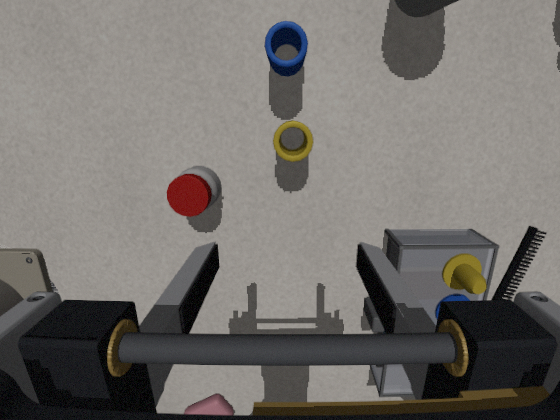

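Yellow stands at (293,141) and blue at (286,44), both upright. Taking yellow.

```bash
python3 -m crank '[[[3,30,-20,0,0,0.01],[5.2,62,-60,0,0,0.01],[5.2,62,-105,0,0,0.01],[5.2,62,-108,0,0,0.01],[5.2,62,-108,0,0,0.01],[5.2,62,-108,0,0,0.01]]]'; python3 go.py 468.6 252.6 33 0
```

```text
t: 36.15
position: [470.3, 251.7, 103.3]
orientation: [3.093, 1.571, 1.519]
ft_force: [0.4, 0.5, 0.3]
width: 89.5
t 36.1 pos [470.3 251.7 103.3] jaw -0.2 q7 -0.77 w 89.5 F [0.4 0.5 0.3]
shift [ -1.7   0.9 -70.3] rv [-0.     0.     0.003] rows>= 2.0
```

```bash
python3 -m crank '[[[-1.7,0.9,-35,0,0,0],[-1.7,0.9,-62,0,0,0],[-1.7,0.9,-71,0,0,0],[-1.7,0.9,-71,0,0,0],[-1.7,0.9,-71,0,0,0]]]'; python3 go.py 468.6 252.6 33 0; python3 -m crank '[[[0,0,0,0,0,0],[0,0,0,0,0,0],[0,0,0,0,0,0],[0,0,0,0,0,0],[0,0,0,0,0,0],[0,0,0,0,0,0],[0,0,0,0,0,0]]]' -1 25; python3 go.py 675.5 94.6 157 -0.8
```

```text
t: 36.65
position: [470.0, 253.0, 34.0]
orientation: [2.128, 1.568, 0.553]
ft_force: [0.3, -0.8, 1.2]
width: 89.1
t 36.6 pos [470. 253.  34.] jaw -0.2 q7 -0.81 w 89.1 F [ 0.3 -0.8  1.2]
shift [-1.4 -0.4 -1. ] rv [-0.002  0.003  0.004] rows>= 1.0
t: 37.35
position: [469.9, 253.0, 33.9]
orientation: [2.116, 1.568, 0.541]
ft_force: [0.1, 0.3, 0.1]
width: 42.4
t 37.4 pos [469.9 253.   33.9] jaw -0.2 q7 -0.81 w 42.4 F [0.1 0.3 0.1]
shift [ 205.6 -158.4  123.1] rv [-0.001  0.002 -0.01 ] rows>= 6.0
```

```bash
 python3 -m crank '[[[0,0,45,0,0,0],[5,0,90,0,0,0],[30,-20,130,0,0,0],[65,-45,150,0,0,0],[100,-75,150,0,0,0],[135,-105,150,0,0,0],[170,-130,145,0,0,0],[195,-150,135,0,0,-0.01],[205,-159,125,0,0,-0.01],[205,-159,123,0,0,-0.01]]]'; python3 -m crank '[[[0,0,0,0,0,0],[0,0,0,0,0,0],[0,0,0,0,0,0]]]';  python3 held.py yellow; python3 go.py 675.6 94.7 157 -0.8
```

```text
t: 38.35
position: [674.2, 91.9, 154.5]
orientation: [-1.673, 1.57, 3.022]
ft_force: [-0.1, -0.2, -0.0]
width: 41.9
t: 38.65
position: [673.4, 93.8, 155.2]
orientation: [-2.311, 1.569, 2.387]
ft_force: [-0.2, -0.3, -0.9]
width: 42.2
z [-26.73999881  24.39103234  36.0813374 ]
2342 offset from TCP [-0.5 -0.2] 21.14704704284668 [673.   93.8  41.4  41.   52.4]
yellow flange [array([675.2,  95. ]), np.float64(24.2)]
t 38.7 pos [673.7  93.6 155.3] jaw -0.8 q7 -0.36 w 42.1 F [0.8 0.2 0. ]
shift [1.9 1.1 1.7] rv [-0.001 -0.001  0.   ] rows>= 1.0
```

```bash
python3 -m crank '[[[1.8,1.2,-8,0,0,0],[1.8,1.2,-18,0,0,0],[1.8,1.2,-26,0,0,0],[1.8,1.2,-32,0,0,0],[1.8,1.2,-35,0,0,0],[1.8,1.2,-35,0,0,0]]]';python3 go.py 675.5 94.9 95.9 -0.8
```

```text
t: 39.3
position: [675.1, 94.6, 119.5]
orientation: [-1.856, 1.569, 2.842]
ft_force: [0.0, 0.7, -0.8]
width: 42.2
t 39.3 pos [675.1  94.6 119.5] jaw -0.8 q7 -0.37 w 42.2 F [ 0.   0.7 -0.8]
shift [  0.4   0.3 -23.6] rv [-0.001 -0.002  0.001] rows>= 1.0
```

```bash
python3 -m crank '[[[0.3,0.3,-6,0,0,0],[0.3,0.3,-12,0,0,0],[0.3,0.3,-18,0,0,0],[0.3,0.3,-22,0,0,0],[0.3,0.3,-25,0,0,0],[0.3,0.3,-27,0,0,0],[0.3,0.3,-28,0,0,0]]]';python3 go.py 675.5 94.9 95.9 -0.8;python3 -m crank '[[[0,0,0.5,0,0,0],[0,0,0.5,0,0,0],[0,0,0.5,0,0,0],[0,0,0.5,0,0,0]]]' 0.5; python3 go.py 462.6 344.4 150 0
```

```text
t: 40.0
position: [675.2, 94.8, 95.8]
orientation: [-1.444, 1.569, -3.03]
ft_force: [-10.0, -2.8, 30.1]
width: 42.4
t 40.0 pos [675.2  94.8  95.8] jaw -0.9 q7 -0.38 w 42.4 F [-10.   -2.8  30.1]
shift [0.3 0.1 0.1] rv [ 0.    -0.002  0.001] rows>= 1.0
t: 40.4
position: [674.9, 94.7, 95.6]
orientation: [-1.419, 1.568, -3.004]
ft_force: [0.2, -0.6, 0.3]
width: 69.3
t 40.4 pos [674.9  94.7  95.6] jaw -0.9 q7 -0.38 w 69.3 F [ 0.2 -0.6  0.3]
shift [-212.3  249.7   54.4] rv [ 0.    -0.002  0.015] rows>= 7.0
```

```bash
python3 -m crank '[[[0,0,40,0,0,0],[0,0,85,0,0,0],[-25,25,95,0,0,0],[-55,60,95,0,0,0],[-85,100,95,0,0,0],[-115,135,95,0,0,0],[-145,170,85,0,0,0.015],[-175,205,70,0,0,0.015],[-205,240,55,0,0,0.015],[-212,250,30,0,0,0.015]]]' 0.9;python3 -m crank '[[[0,0,0,0,0,0],[0,0,0,0,0,0]]]'; python3 go.py 462.8 344.4 33 0
```

```text
t: 41.4
position: [458.8, 351.0, 126.1]
orientation: [-2.592, 1.565, 2.128]
ft_force: [0.2, -0.0, -0.9]
width: 89.4
t: 41.6
position: [458.4, 351.2, 125.9]
orientation: [-2.419, 1.565, 2.302]
ft_force: [0.3, -0.1, -0.1]
width: 89.6
t 41.6 pos [458.4 351.2 125.9] jaw 0.5 q7 -0.89 w 89.6 F [ 0.3 -0.1 -0.1]
shift [  4.4  -6.8 -92.9] rv [-0.004 -0.004 -0.009] rows>= 2.0
```

```bash
python3 -m crank '[[[4.5,-6.8,-10,-0.004,-0.004,-0.009],[4.5,-6.8,-25,-0.004,-0.004,-0.009],[4.5,-6.8,-25,-0.004,-0.004,-0.009],[4.5,-6.8,-55,-0.004,-0.004,-0.009],[4.5,-6.8,-85,-0.004,-0.004,-0.009],[4.5,-6.8,-93,-0.004,-0.004,-0.009],[4.5,-6.8,-93,-0.004,-0.004,-0.009],[4.5,-6.8,-93,-0.004,-0.004,-0.009]]]'; python3 go.py 462.8 344.4 33 0; python3 -m crank '[[[0,0,0,0,0,0],[0,0,0,0,0,0],[0,0,0,0,0,0],[0,0,0,0,0,0],[0,0,0,0,0,0],[0,0,0,0,0,0],[0,0,0,0,0,0]]]' -1 25; python3 go.py 674.7 38.7 157 -0.8
```

```text
t: 42.4
position: [464.0, 344.7, 34.1]
orientation: [2.12, 1.569, 0.548]
ft_force: [1.2, -0.0, 0.4]
width: 89.2
t 42.4 pos [464.  344.7  34.1] jaw -0.0 q7 -0.94 w 89.2 F [ 1.2 -0.   0.4]
shift [-1.2 -0.3 -1.1] rv [-0.001  0.002  0.001] rows>= 1.0
t: 43.1
position: [464.0, 344.7, 34.1]
orientation: [2.11, 1.569, 0.539]
ft_force: [-0.1, -0.3, 0.5]
width: 41.8
t 43.1 pos [464.  344.7  34.1] jaw -0.0 q7 -0.94 w 41.8 F [-0.1 -0.3  0.5]
shift [ 210.7 -306.   122.9] rv [-0.001  0.002 -0.013] rows>= 8.0
```

```bash
 python3 -m crank '[[[0,0,45,0,0,0],[0,0,90,0,0,0],[20,-25,135,0,0,0],[50,-65,165,0,0,0],[80,-105,175,0,0,0],[110,-145,175,0,0,0],[140,-185,175,0,0,0],[165,-225,175,0,0,0],[190,-265,175,0,0,-0.013],[207,-298,175,0,0,-0.013]]]'; python3 -m crank '[[[4,-7,0,0,0,0],[4,-7,0,0,0,0],[4,-7,0,0,0,0],[4,-7,0,0,0,0]]]';  python3 held.py blue; python3 go.py 674.7 38.7 157 -0.8
```

```text
t: 44.1
position: [672.0, 43.9, 208.7]
orientation: [1.874, 1.569, 0.288]
ft_force: [-0.5, 0.2, -0.7]
width: 42.0
t: 44.5
position: [675.1, 40.1, 208.8]
orientation: [2.725, 1.568, 1.143]
ft_force: [1.4, 0.2, -1.0]
width: 42.2
z [-25.93430663  24.5384091   35.95754259]
2310 offset from TCP [-0.6  0.4] 21.030330657958984 [674.5  40.7  41.4  40.8  57.8]
blue flange [array([674.4,  38.2]), np.float64(24.5)]
yellow flange [array([676.2, 100.2]), np.float64(22.3)]
t 44.5 pos [675.2  39.9 209. ] jaw -0.6 q7 -0.26 w 41.9 F [ 0.7 -0.6 -0.3]
shift [ -0.5  -1.2 -52. ] rv [-0.002  0.001 -0.003] rows>= 2.0
```

```bash
python3 -m crank '[[[-0.3,-1.4,-15,0,0,-0.003],[-0.3,-1.4,-30,0,0,-0.003],[-0.3,-1.4,-45,0,0,-0.003],[-0.3,-1.4,-50,0,0,-0.003],[-0.3,-1.4,-50,0,0,-0.003],[-0.3,-1.4,-50,0,0,-0.003]]]';python3 go.py 674.8 38.5 120 -0.8
```

```text
t: 45.15
position: [675.3, 38.8, 159.4]
orientation: [2.327, 1.568, 0.742]
ft_force: [0.1, -0.4, -0.7]
width: 42.0
t 45.1 pos [675.3  38.8 159.4] jaw -0.8 q7 -0.28 w 42.0 F [ 0.1 -0.4 -0.7]
shift [ -0.5  -0.3 -39.4] rv [-0.002  0.002 -0.   ] rows>= 1.0
```

```bash
python3 -m crank '[[[-0.5,-0.3,-10,0,0,0],[-0.5,-0.3,-18,0,0,0],[-0.5,-0.3,-26,0,0,0],[-0.5,-0.3,-33,0,0,0],[-0.5,-0.3,-39,0,0,0],[-0.5,-0.3,-39,0,0,0]]]';python3 go.py 674.8 38.5 96.1 -0.8
```

```text
t: 45.75
position: [674.0, 38.4, 119.1]
orientation: [3.096, 1.569, 1.511]
ft_force: [0.7, -0.8, 0.2]
width: 42.2
t 45.8 pos [674.   38.4 119.1] jaw -0.8 q7 -0.29 w 42.2 F [ 0.7 -0.8  0.2]
shift [  0.8   0.1 -23. ] rv [-0.002  0.    -0.   ] rows>= 1.0
```

```bash
python3 -m crank '[[[0,0,-6,0,0,0],[0,0,-12,0,0,0],[0,0,-18,0,0,0],[0,0,-22,0,0,0],[0,0,-25,0,0,0],[0,0,-27,0,0,0],[0,0,-28,0,0,0]]]';python3 go.py 674.8 38.5 96.1 -0.8
```

```text
t: 46.45
position: [673.7, 38.5, 95.8]
orientation: [2.85, 1.57, 1.265]
ft_force: [-11.0, -1.5, 33.5]
width: 41.8
t 46.5 pos [673.7  38.5  95.8] jaw -0.8 q7 -0.3 w 41.8 F [-11.   -1.5  33.5]
shift [1.1 0.  0.3] rv [-0.001  0.     0.   ] rows>= 1.0
```

Seated. Now I'll release, back away and check everything.

```bash
python3 -m crank '[[[0,0,0.5,0,0,0],[0,0,0.5,0,0,0],[0,0,0.5,0,0,0],[0,0,0.5,0,0,0]]]' 0.5; python3 -m crank '[[[0,0,40,0,0,0],[0,0,85,0,0,0],[-10,-20,115,0,0,0],[-30,-55,125,0,0,0],[-50,-90,125,0,0,0],[-70,-125,125,0,0,0],[-90,-160,125,0,0,0],[-110,-190,125,0,0,0],[-110,-190,125,0,0,0],[-110,-190,125,0,0,0]]]'; python3 -m crank '[[[0,0,0,0,0,0],[0,0,0,0,0,0],[0,0,0,0,0,0]]]'
python3 - <<'E'
from loc import *
for n in('wrist','scene','side'):
    d=snap(n,'fin_%s.png'%n);P=cloud(d);hsv=cv2.cvtColor(d['image'],cv2.COLOR_RGB2HSV);z=P[...,2];print(n)
    for c in H:
        m=cm(hsv,c,110,25)&(z>115)&(z<145)&(P[...,0]>600)&(P[...,0]<740)&(abs(P[...,1])<150)
        for q in comps(m,20):
            p=P[q];print(c,'top z',np.percentile(z[q],[50,97]).round(1),[np.round(v,1) for v in cv2.minEnclosingCircle(np.float32(p[p[:,2]>126][:,:2]))])
    g=(z>44)&(z<58)&(P[...,0]>540)&(P[...,0]<594)&(abs(P[...,1]-12)<22)&(hsv[...,1]<70)
    for q in comps(g,15): print('grip',q.sum(),rect(P[q][:,:2]))
E
```

```text
t: 46.85
position: [673.5, 38.4, 95.6]
orientation: [-2.606, 1.57, 2.092]
ft_force: [0.3, 0.0, 0.1]
width: 69.1
t: 47.85
position: [563.2, -152.2, 220.3]
orientation: [-2.587, 1.569, 2.11]
ft_force: [1.2, 0.5, -0.4]
width: 70.3
t: 48.15
position: [563.8, -150.9, 220.1]
orientation: [-2.771, 1.569, 1.927]
ft_force: [-0.2, -0.5, -0.3]
width: 70.6
wrist
red top z [130.5 132.4] [array([671.6, -73.3]), np.float64(20.8)]
green top z [130.5 132.4] [array([671.9, -17.3]), np.float64(20.8)]
blue top z [130.  132.7] [array([672.2,  25.1]), np.float64(15.4)]
grip 415 [582.   12.   24.   16.9  89.5]
scene
red top z [129.9 134.2] [array([672.9, -72.4]), np.float64(21.5)]
green top z [130.1 134.3] [array([673.3, -16.3]), np.float64(21.6)]
blue top z [130.  134.1] [array([673.4,  38.2]), np.float64(21.0)]
yellow top z [130.3 134.5] [array([674.4,  93.7]), np.float64(21.1)]
grip 51 [583.   11.7  21.6  17.3  88.5]
side
red top z [127.6 134.7] [array([669. , -72.4]), np.float64(22.3)]
green top z [128.8 133.8] [array([669. , -17.9]), np.float64(21.4)]
blue top z [128.5 133.8] [array([670.4,  39.6]), np.float64(20.5)]
yellow top z [128.  134.7] [array([672.2,  93.7]), np.float64(22.1)]
grip 68 [581.    7.3  32.5  25.1  86.8]
```

View pics/fin_wrist.png

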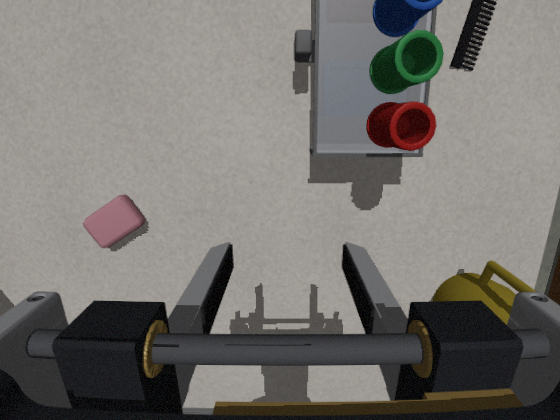

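View pics/fin_side.png

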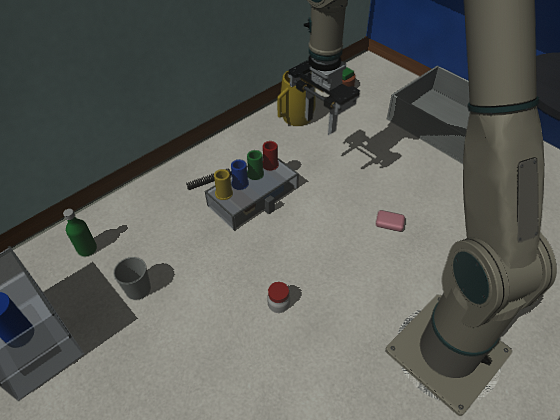

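View pics/fin_scene.png

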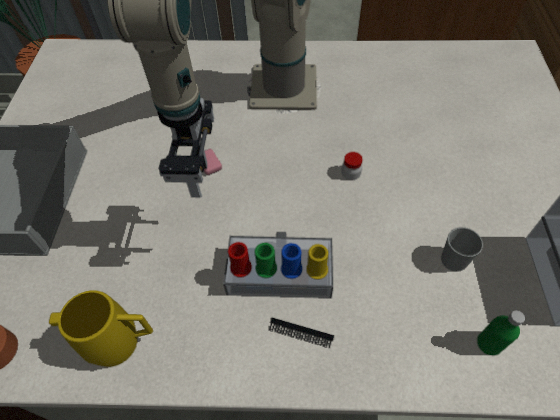

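The views show all four tubes standing at (240,258), (264,258), (291,260) and (317,260), and the tray's block against the rack front at (280,237). The cup, jar and soap bar are where they started. Handing in.

```bash
python3 -c "
from station import ctrl
print(ctrl.sign_off())"
```

```text
the job is handed in; nothing more can be done
None
```

The job is done and handed in at about 48 s of robot time. No verdict was reported.

- **Tray:** I laid the soap dish upright and the nail brush bristles down, side by side in the tray while it was out in front. I then squared the tray up by its grip block and slid it under the rack until it stopped against the back, at about 11 N. The block's centre reads x 582–583 (scene and wrist cameras), where 582.5 is fully home. Before the slide, both items lay flat inside the tray walls. After it I could only see them faintly through the clear deck.
- **Tubes:** All four were present. Green, red, yellow and blue are each pushed down onto their own spigot, with 26–33 N felt at the end of each push. Tube tops read 132–134.7 mm, where 132 is fully seated. Their centres are within about 3 mm of the spigot axes in the scene and wrist views.
- **Disagreements:** The side camera reads the tubes about 3–5 mm nearer the robot in x, and puts the block's centre about 5 mm lower in y. I put these down to calibration and the side camera's blurred view of the block. The wrist camera saw only part of the blue tube and none of the yellow one in the last check.
- **Left alone:** The cup, jar and soap bar look to be where they started. I saw no sign of anything being knocked aside during the run.

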